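# Set up the brush display

## Robot

A 6-joint arm with a two-finger parallel gripper is mounted at the origin on the work surface. World frame = base frame: x ahead of the robot, y to its left, z up, the work surface at z = 0. Lengths are in m, angles in rad, forces in N, time in s.
With the tool pointing down it reaches from about 0.3 to 0.775 m from the base axis. Payload 14.6 kg.
Tool frame: the origin (TCP) lies at the centre of the arm's flange, where the gripper is bolted on; the fingertips stand 173 mm ahead of it and the grasp point (between the pads) lies 155 mm ahead of it; z points along the fingers, y is the line along which they close (so a half turn about z gives the same grasp; the last joint's range is limited). The gripper opens to 85 mm and grips with 20 to 120 N. Pads are 22 mm wide; open, the fingers measure 114 mm over their backs; the gripper's body (76 mm by 85 mm) begins 54 mm behind the grasp point. The pads swing forward as they close: fully open they stand 13 mm farther back than shut.
Start: joints at [-1.199, 0.3, 1.521, -0, 1.321, -0.067], TCP at [0.234, -0.498, 0.405] pointing down, gripper open.
Joint ranges: [-3.03, 3.03], [-0.79, 2.21], [0.23, 2.52], [-1.04, 4.18], [0, 3.07], [-2.55, 2.55]. Speed limits (rad/s): [2.22, 2.22, 2.57, 3.14, 3.14, 3.14].

## Interface

Orientations are given as a unit quaternion [x, y, z, w].
In Python, from rig import state, vision, close_job, nets gives the robot as it stands. The module is installed in compiled form; this text tells all that it offers.
- The arm moves only by the tool step_arm, never from a script. Its arguments are lists of equal length, an entry for each row: "dp": the shift along the tool's x, y, z in cm, a list of three; "rotation": the turn, a rotation vector about the tool's x, y, z in rad, a list of three. A call has exactly 8 rows; each row is the pose to reach, as a shift and turn from the pose commanded when the call began, along the tool's axes at that moment; what a row does not reach only later rows make up. A row lasts 1/12 s, in which the tool goes at most 41.7 mm and 7.16 degrees, less where a joint would pass 70% of its speed; a pose out of reach is approached as far as the arm can. A call with a gripper value outside its range is refused whole. "claw" is the finger opening in cm, from 0 to 8.54, set as the call begins (left out, the last holds). The fingers move at their own pace and stop on an object; the grip force is fixed at half the most. Time passes only in rows, so rows that repeat a pose let the fingers close, or fill a call up. It gives the time, the measured TCP pose, the force, the opening and the grip force at its end, in the units of the state.
- state(): the state, without advancing time (a new reading comes with each control period).
- vision.camera(name): name is "scene" or "side" or "wrist"; returns the picture (420x560x3 uint8, red, green, blue); there is no depth.
- vision.calibration(name): a dict with "fx", "fy", "cx", "cy" (pixels), "rvec" (rotation vector, rad) and "tvec" (3), from world to camera coordinates, as OpenCV has them. Camera axes: x right, y down, z forward; pixel columns grow to the right and rows downward; lengths in m; the calibration is good to about 2 mm. A picture is of the moment at which its call begins: read the wrist's pose just before it. calibration takes no time and is no camera call; for the wrist camera it gives the pose at the moment of the call.
- close_job(): hands the job in; it is judged then, once.
Trained networks look in the newest picture that a camera, given by its name, has taken for a name from the list of things; names that differ only in an ending like _2 or _b are one class to them, and where a whole thing is asked for, a point or a joint stands for the part that bears it (a point fixed in the world has none). Each returns a list of dicts, best first, with "conf" (0 to 1); they miss things now and then, are a little off and sometimes report something else, mostly with a low value. They report only what shows in the picture. A call takes as long as a camera call. They do not tell look-alikes from the thing itself.
- nets.search_frame(camera, name): "rect" ([centre column, centre row, width, height] in pixels, round what is visible of it).
- nets.spot_point(camera, name): "position" ([column, row] in pixels: a listed point, or the origin of a listed thing).
The state is a dict: "t": time; "joint_pos": joint angles; "qd": joint speeds; "effort": joint torques, N m; "position": TCP position; "tool_rot": TCP orientation; "force": force on the tool from outside, world axes, zero at the start; "torque": the same for the moment, N m; "gripper_width": opening from 0.0 (shut) to 1.0 (fully open); "grip_force": force on a finger pad.
Only numpy, scipy, OpenCV 4.12 (cv2) and the standard library are available. Lean on these libraries where they do the work, as an engineer would, in place of code of your own. Each camera call takes 0.05 s, during which the arm holds its last target. There are 200 camera calls.

## Task

Set up the brush display: seat the green jar on the plinth with its foot plate fully home over the two locating pegs, then stand every brush from the rack in the jar through its neck, and hang the price sign by its eye on the peg of the sign post. When all that is done, push the plinth's switch over to on. Keep the jar upright, and leave the other things on the counter where they are.

Things in the scene. Friction and masses are not known exactly. Their poses are not given: they have to be found in the camera images.
- plinth: fixed lit display plinth, dark wood, 110 (x) x 250 (y) x 30 mm high. Origin at the centre of its underside. The brass docking patch is on the +y half, the switch on the -y half.
- dock (a point): centre of the docking patch, on the plinth's top face (30 mm up, 50 mm to +y of the plinth's centre), axes as the plinth. Two upright steel locating pegs stand 50.5 mm to its +y and -y: 10 mm diameter, 14 mm high, the last 4 mm tapered.
- jar: green glazed jar fixed on a brass foot plate, about 0.4 kg. Origin at the centre of the plate's underside, z up. Plate 88 (x) x 126 (y) x 8 mm with two 14 mm through-holes at y = +-50.5 mm, which fit the plinth's pegs (either way round). Jar body 76 mm diameter up to z = 63, shoulder to z = 78, then a straight round neck of 54 mm outer and 46 mm inner diameter up to the rim at z = 118. Inner floor at z = 13. Lift it by the neck.
- jar_mouth (a point): centre of the jar's rim, 118 mm above the jar's origin.
- rack: loose heavy wooden brush rack (0.9 kg), 235 (x) x 55 (y) x 50 mm high, origin at the centre of its underside. Five square holes, 12 mm wide, in a row along its x, 45 mm apart, the middle one at the centre; hole bottoms 8 mm above its underside. Brushes in it lean a few degrees.
- holder: fixed wooden sign holder, 60 (x) x 90 (y) x 32 mm high, origin at the centre of its underside; a 10 mm wide, 24 mm deep slot runs along its y, with its floor at z = 8 mm.
- tag: price sign, a flat board 8 mm thick (x), 110 mm tall (z), 60 g, open at an eye. Origin at the centre of its lower edge. Cream panel 60 mm wide (y) from z = 0 to 44; square eye 28 x 28 mm, open along x, from z = 44 to 72; dark grip tab 44 mm wide from z = 72 to 110. Starts upright in the holder's slot; pinch the top of the tab across its thickness.
- tag_eye (a point): centre of the sign's eye, 58 mm above its lower edge, axes as the sign.
- post: fixed sign post: steel foot 100 x 90 x 12 mm, origin at the centre of its underside. A round upright (18 mm diameter, top at z = 135) stands at x = +32 mm.
- peg (a point): middle of the post's horizontal brass peg, 125 mm above the table, axes as the post. The peg is a 10 mm diameter bar that runs along x: from the upright (its face 25 mm to +x of this point) to a tip at 37 mm to -x, where the end turns up (its top 11 mm above the bar's axis). A hung sign's eye centre rests about 9 mm below the axis.
- switch (a joint): the plinth's toggle lever: 0 = off, leaning to the plinth's -x; 1.0 rad = on, leaning to +x. It stays where it is left and moves under about 2 N at the knob. Its pivot lies 85 mm to -y of the plinth's centre and 52 mm above the table.
- switch_tip (a point): centre of the lever's red ball knob (26 mm diameter), 50 mm from the pivot.
- brush1: capped writing brush with a bamboo handle, 150 mm long: handle 9 mm diameter with a rounded foot, clear cap 12 mm diameter and 42 mm long at the top. Origin at the foot end, z along the brush towards the cap. Starts upright in one of the rack's holes; absent in some runs. 25 g.
- brush2: capped writing brush with a black handle, 150 mm long: handle 9 mm diameter with a rounded foot, clear cap 12 mm diameter and 42 mm long at the top. Origin at the foot end, z along the brush towards the cap. Starts upright in one of the rack's holes; absent in some runs. 25 g.
- brush3: capped writing brush with a bamboo handle, 150 mm long: handle 9 mm diameter with a rounded foot, clear cap 12 mm diameter and 42 mm long at the top. Origin at the foot end, z along the brush towards the cap. Starts upright in one of the rack's holes; absent in some runs. 25 g.
- brush4: capped writing brush with a black handle, 150 mm long: handle 9 mm diameter with a rounded foot, clear cap 12 mm diameter and 42 mm long at the top. Origin at the foot end, z along the brush towards the cap. Starts upright in one of the rack's holes; absent in some runs. 25 g.
- brush5: capped writing brush with a bamboo handle, 150 mm long: handle 9 mm diameter with a rounded foot, clear cap 12 mm diameter and 42 mm long at the top. Origin at the foot end, z along the brush towards the cap. Starts upright in one of the rack's holes; absent in some runs. 25 g.
- inkstone: bystander: dark inkstone slab 70 x 45 x 22 mm; origin at the centre of its underside.
- teacup: bystander: blue and white cup, 60 mm across, 55 mm high; origin at the centre of its underside.
- ink: bystander: ink jar 48 mm across, 85 mm high; origin at the centre of its underside.
- paperweight: bystander: dark wooden paperweight 35 x 80 x 18 mm; origin at the centre of its underside.
- dish: bystander: white dish 90 mm across, 22 mm high; origin at the centre of its underside.
- inkstick_box: bystander: red box 50 x 120 x 25 mm; origin at the centre of its underside.
Mind the look-alikes: they are no part of the job. What is meant by the tag is not orange, purple or yellow, and is the larger of those in its own colour.

How it is judged:
On the way, in this order (a step that is already met when the one before it is completed fails the run):
1. the jar is seated flat over both pegs and let go, with the switch still off (horizontal distance between jar and dock below 0.006 m and z of jar in the frame of dock below 0.004 m and angle between the y axis of jar and the y axis of plinth, either way round below 0.1 rad and angle between jar's own z axis and vertical below 0.08 rad and contact force between jar and the fingers below 0.05 N and value of joint switch below 0.5 rad), for 0.2 s.
2. every brush stands in the seated jar and the sign hangs on the peg, let go, with the switch still off (horizontal distance between jar and dock below 0.006 m and z of jar in the frame of dock below 0.004 m and angle between the y axis of jar and the y axis of plinth, either way round below 0.1 rad and angle between jar's own z axis and vertical below 0.08 rad and z of brush1 in the frame of jar between 0 and 0.04 m and horizontal distance between each of brush1, brush2, brush3, brush4, brush5 and jar below 0.037 m and z of brush2 in the frame of jar between 0 and 0.04 m and z of brush3 in the frame of jar between 0 and 0.04 m and z of brush4 in the frame of jar between 0 and 0.04 m and z of brush5 in the frame of jar between 0 and 0.04 m and x of tag_eye in the frame of peg between -0.03 and 0.028 m and y of tag_eye in the frame of peg between -0.016 and 0.016 m and z of tag_eye in the frame of peg between -0.018 and 0.012 m and angle between tag's own z axis and vertical below 0.45 rad and contact force between tag and the fingers below 0.05 N and value of joint switch below 0.5 rad), for 0.2 s.
3. the switch is pushed over to on (value of joint switch above 0.8 rad), for 0.2 s.
At the end, for the whole second after the job is handed in: Jar on the dock within 6 mm and 0.1 rad (either way round), plate within 4 mm of flush; every brush foot inside the jar, less than 40 mm above its underside; the peg through the sign's eye, sign tilted less than 0.45 rad; switch beyond 0.8 rad; all at rest (horizontal distance between jar and dock below 0.006 m and z of jar in the frame of dock below 0.004 m and angle between the y axis of jar and the y axis of plinth, either way round below 0.1 rad and angle between jar's own z axis and vertical below 0.08 rad and z of brush1 in the frame of jar between 0 and 0.04 m and horizontal distance between each of brush1, brush2, brush3, brush4, brush5 and jar below 0.037 m and z of brush2 in the frame of jar between 0 and 0.04 m and z of brush3 in the frame of jar between 0 and 0.04 m and z of brush4 in the frame of jar between 0 and 0.04 m and z of brush5 in the frame of jar between 0 and 0.04 m and x of tag_eye in the frame of peg between -0.03 and 0.028 m and y of tag_eye in the frame of peg between -0.016 and 0.016 m and z of tag_eye in the frame of peg between -0.018 and 0.012 m and angle between tag's own z axis and vertical below 0.45 rad and value of joint switch above 0.8 rad and linear speed of each of jar, tag, brush1, brush2, brush3, brush4, brush5 below 0.03 m/s); the robot touches nothing.
It fails at once if the jar is tipped by more than 0.6 rad (angle between jar's own z axis and vertical above 0.6 rad).
It fails at once if a bystander is moved by more than 50 mm (distance of any of inkstone, teacup, ink, paperweight, dish, inkstick_box from where it was at the start of the episode above 0.05 m).
Of brush1, brush2, brush3, brush4, brush5 only 3 to 5 are there at a start; the rules pass over those that are not, and their reading is None.
At some moment in a run one of jar, rack may be knocked a few centimetres aside while the robot is not near it.
It also fails if it takes over 210 s, if anything falls off the work surface, if the arm or the gripper's body presses on something with over 40 N, if the wrist force passes 120 N, or if a joint passes its speed limit or range.

## Working session

There is one attempt and no reset: what is moved stays moved. The work goes in short steps, Python scripts to look and compute and a tool call to move; the robot and the scene stay as the last step left them, time stands still between calls to the robot, and variables do not carry over. Pictures are saved under pics/ and viewed, at most 14 in all, crops included, and the job is handed in when it is done.

Besides the shell and the picture viewer there is one more tool, called after "Request:" as name(argument=value, ...), one argument or row to a line, values as JSON. step_arm: Moves the arm, as the interface text tells. Its arguments: {"type":"object","properties":{"dp":{"type":"array","items":{"type":"array","items":{"type":"number"}}},"rotation":{"type":"array","items":{"type":"array","items":{"type":"number"}}},"claw":{"type":"number"}},"required":["dp","rotation"]}

```bash
mkdir -p pics; cat > h.py <<'E'
import numpy as np, cv2
from scipy.spatial.transform import Rotation as R
from rig import state, vision, nets, close_job
def cal(n):
    c=vision.calibration(n); K=np.array([[c['fx'],0,c['cx']],[0,c['fy'],c['cy']],[0,0,1]])
    return K,R.from_rotvec(np.ravel(c['rvec'])).as_matrix(),np.ravel(c['tvec']).astype(float)
def ray(n,px,C=None):
    K,r,t=C or cal(n); d=r.T@np.linalg.solve(K,[px[0],px[1],1.]); return -r.T@t,d
def atz(n,px,z,C=None):
    o,d=ray(n,px,C); return o+d*(z-o[2])/d[2]
def tri(obs):  # [(origin,dir)]
    A=0;b=0
    for o,d in obs:
        d=d/np.linalg.norm(d);P=np.eye(3)-np.outer(d,d);A=A+P;b=b+P@o
    p=np.linalg.solve(A,b); return p,[np.linalg.norm((np.eye(3)-np.outer(d,d)/(d@d))@(p-o)) for o,d in obs]
def proj(n,p,C=None):
    K,r,t=C or cal(n); q=K@(r@np.asarray(p)+t); return q[:2]/q[2]
def shot(n,f=None):
    im=vision.camera(n)
    if f: cv2.imwrite('pics/'+f,im[:,:,::-1])
    return im
def delta(pos,yaw=None,rv=None):
    """cm shift and rotvec in tool axes to reach TCP pos, tool down with tool-y axis heading yaw"""
    s=state();Rc=R.from_quat(s['tool_rot'])
    out=np.round(Rc.inv().apply(np.asarray(pos)-s['position'])*100,2)
    return out
E
python3 - <<'E'
from h import *
s=state();print({k:np.round(v,3).tolist() for k,v in s.items()})
print(R.from_quat(s['tool_rot']).as_matrix().round(3))
a=shot('scene');b=shot('side')
cv2.imwrite('pics/a.png',cv2.resize(a[:,:,::-1],(800,600)));cv2.imwrite('pics/b.png',cv2.resize(b[:,:,::-1],(800,600)))
for c in('scene','side'):
    K,r,t=cal(c);print(c,K[0,0],(-r.T@t).round(3),r[2].round(2))
for n in['jar','plinth','dock','rack','holder','tag','tag_eye','post','peg','switch_tip','jar_mouth','brush1','brush2']:
    for c in('scene','side'):
        print(n,c,[(np.round(d['position']).tolist(),round(d['conf'],2)) for d in nets.spot_point(c,n)][:6])
E
```

```text
{'t': 0.0, 'joint_pos': [-1.199, 0.301, 1.522, -0.0, 1.321, -0.067], 'qd': [-0.0, 0.0, 0.001, 0.001, 0.001, -0.001], 'effort': [-0.0, -54.35, -36.179, -0.0, 0.004, -0.0], 'position': [0.234, -0.498, 0.404], 'tool_rot': [0.976, 0.218, -0.0, -0.001], 'force': [-0.955, -0.265, 0.182], 'torque': [0.048, -0.021, -0.027], 'grip_force': 0.0, 'gripper_width': 0.999}
[[ 0.905  0.425 -0.   ]
 [ 0.425 -0.905  0.001]
 [ 0.    -0.001 -1.   ]]
scene 423.17469824293437 [ 1.321 -0.067  0.872] [-0.7  -0.01 -0.72]
side 450.49791449429887 [-0.033  0.803  0.725] [ 0.49 -0.71 -0.5 ]
jar scene [([302.0, 216.0], 0.87), ([401.0, 220.0], 0.26), ([197.0, 217.0], 0.19)]
jar side [([299.0, 265.0], 0.69)]
plinth scene [([291.0, 260.0], 0.56)]
plinth side [([253.0, 237.0], 0.75), ([211.0, 326.0], 0.39)]
dock scene [([312.0, 256.0], 0.93)]
dock side [([240.0, 240.0], 0.77)]
rack scene [([399.0, 218.0], 0.55), ([299.0, 184.0], 0.45)]
rack side [([212.0, 325.0], 0.73)]
holder scene [([196.0, 217.0], 0.66)]
holder side [([346.0, 217.0], 0.72), ([251.0, 240.0], 0.59)]
tag scene [([208.0, 193.0], 0.86), ([141.0, 230.0]
[... 303 characters left out ...]
0, 203.0], 0.39)]
tag_eye side [([357.0, 177.0], 0.65), ([370.0, 192.0], 0.58), ([382.0, 214.0], 0.57), ([351.0, 201.0], 0.55), ([392.0, 204.0], 0.48)]
post scene [([184.0, 248.0], 0.62)]
post side [([315.0, 205.0], 0.82), ([318.0, 170.0], 0.53)]
peg scene [([175.0, 216.0], 0.97), ([255.0, 231.0], 0.46)]
peg side [([317.0, 173.0], 0.91), ([251.0, 237.0], 0.74)]
switch_tip scene [([258.0, 229.0], 0.5)]
switch_tip side [([276.0, 203.0], 0.56)]
jar_mouth scene [([300.0, 185.0], 0.89)]
jar_mouth side [([295.0, 231.0], 0.84), ([313.0, 229.0], 0.27)]
brush1 scene [([416.0, 244.0], 0.74)]
brush1 side [([216.0, 226.0], 0.42)]
brush2 scene [([416.0, 244.0], 0.74)]
brush2 side [([216.0, 226.0], 0.42)]
```

```bash
ls .
```

```text
h.py
pics
```

View pics/a.png

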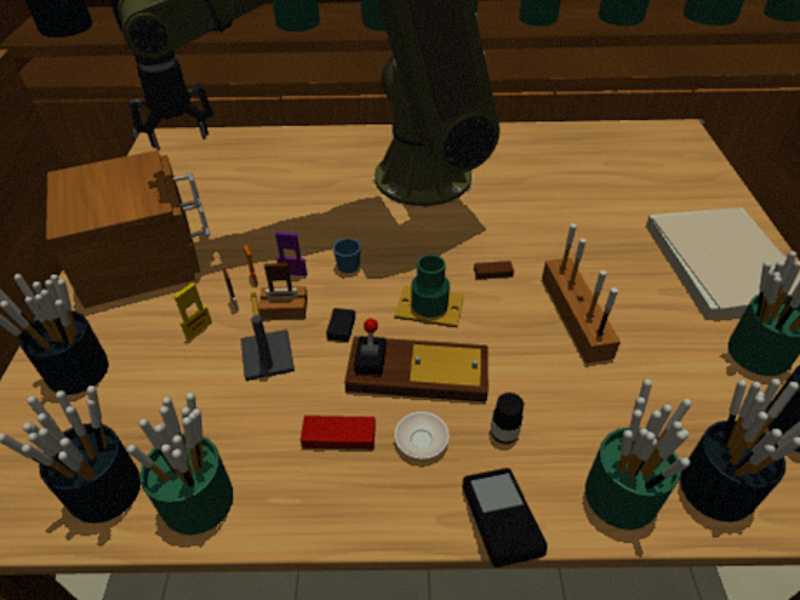

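View pics/b.png

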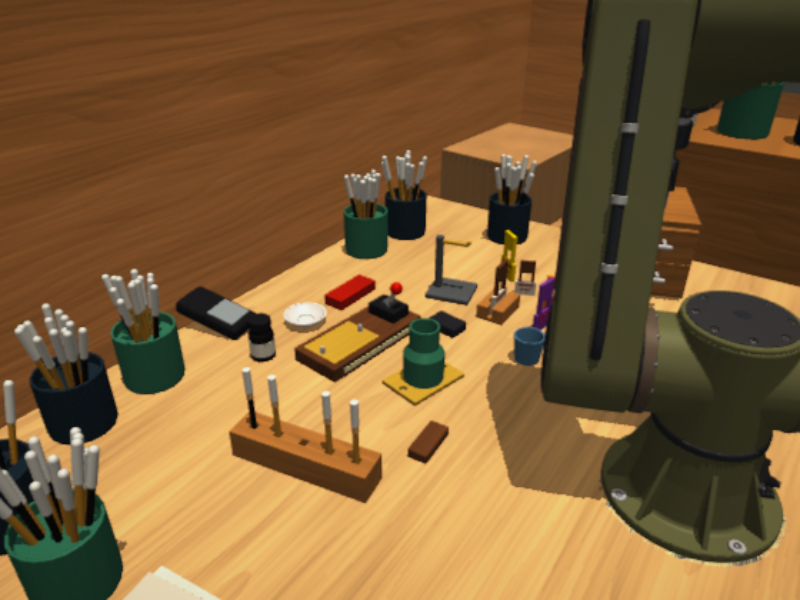

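```bash
python3 - <<'E'
from h import *
D={'jar':((302,216),(299,265)),'jar_mouth':((300,185),(295,231)),'dock':((312,256),(240,240)),'plinth':((291,260),(253,237)),'rack':((399,218),(212,325)),'holder':((196,217),(346,217)),'peg':((175,216),(317,173)),'post':((184,248),(315,205)),'switch_tip':((258,229),(276,203))}
for k,(a,b) in D.items():
    p,e=tri([ray('scene',a),ray('side',b)]);print(k,p.round(3),np.round(e,4))
a=vision.camera('scene');
C=cal('scene')
z=0
# plinth patch pegs, plinth corners by hand from 800-scale
f=lambda u,v,z:atz('scene',(u*.7,v*.7),z,C).round(3)
print('pegs',f(418,360,.044),f(474,365,.044)); print('plinth top corners',f(352,338,.03),f(489,342,.03),f(486,390,.03),f(348,384,.03))
print('plate holes',f(404,303,.008),f(458,306,.008))
print('rack top ends',f(553,262,.05),f(606,349,.05))
print('others: cup',f(347,265,0),'stone',f(341,335,0),'yellow',f(195,330,0),'purple',f(292,272,0),'orange',f(250,280,0),'small',f(233,308,0),'paperw',f(494,270,.01),'box',f(338,432,.02),'dish',f(421,440,0),'ink',f(507,435,0))
crop=cv2.resize(a[150:275,100:290][:,:,::-1],None,fx=4,fy=4,interpolation=cv2.INTER_CUBIC);cv2.imwrite('pics/c.png',crop)
E
```

```text
jar [ 0.464 -0.006 -0.002] [0.0074 0.0074]
jar_mouth [ 0.468 -0.006  0.111] [0.0041 0.0041]
dock [0.639 0.015 0.025] [0.0018 0.0018]
plinth [ 0.636 -0.039  0.006] [0.0022 0.0022]
rack [0.497 0.278 0.005] [0.0072 0.0072]
holder [ 0.472 -0.305 -0.   ] [0.0015 0.0015]
peg [ 0.588 -0.321  0.117] [0.0068 0.0068]
post [ 0.59  -0.32  -0.001] [0.0044 0.0044]
switch_tip [ 0.607 -0.119  0.092] [0.0014 0.0014]
pegs [ 0.642 -0.034  0.044] [0.655 0.064 0.044]
plinth top corners [ 0.576 -0.154  0.03 ] [0.591 0.099 0.03 ] [0.699 0.081 0.03 ] [ 0.682 -0.157  0.03 ]
plate holes [ 0.464 -0.056  0.008] [0.475 0.052 0.008]
rack top ends [0.395 0.25  0.05 ] [0.628 0.299 0.05 ]
others: cup [ 0.337 -0.177  0.   ] stone [ 0.541 -0.179  0.   ] yellow [ 0.522 -0.466  0.   ] purple [ 0.357 -0.294  0.   ] orange [ 0.38  -0.381  0.   ] small [ 0.463 -0.402  0.   ] paperw [0.372 0.136 0.01 ] box [ 0.772 -0.169  0.02 ] dish [ 0.777 -0.033  0.   ] ink [0.77  0.111 0.   ]
```

View pics/c.png

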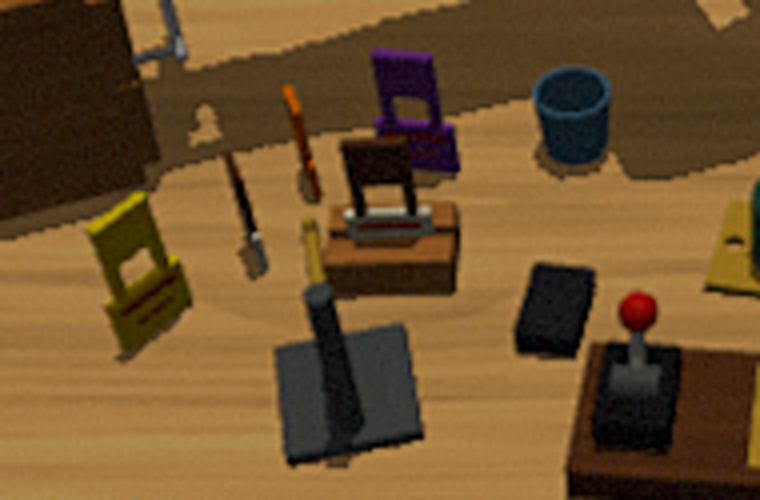

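```bash
cat >> h.py <<'E'
def go(pos,psi,tilt=0):
    """print dp (cm), rotvec (tool axes) to reach TCP pos, tool down, tool x heading psi"""
    s=state();Rc=R.from_quat(s['tool_rot'])
    T=R.from_matrix(np.array([[np.cos(psi),np.sin(psi),0],[np.sin(psi),-np.cos(psi),0],[0,0,-1]]))
    d=Rc.inv().apply(np.asarray(pos)-s['position'])*100; rv=(Rc.inv()*T).as_rotvec()
    print('go dp',d.round(2).tolist(),'rot',rv.round(3).tolist(),'rows>=',round(max(np.linalg.norm(d)/4.17,np.linalg.norm(rv)/.125),1))
def psi():
    m=R.from_quat(state()['tool_rot']).as_matrix(); return np.arctan2(m[1,0],m[0,0])
E
python3 - <<'E'
from h import *
s=state();K,r,t=cal('wrist');Rc=R.from_quat(s['tool_rot']);print(K[0,0],Rc.inv().apply(-r.T@t-s['position']).round(3),(r@Rc.as_matrix()).round(3))
go([.466,-.005,.36],-.1)
E
```

```text
363.0001709757222 [ 0.082 -0.001  0.032] [[-0.     1.     0.   ]
 [-0.947 -0.    -0.322]
 [-0.322 -0.     0.947]]
go dp [41.97, -34.75, 4.47] rot [-0.0, 0.0, 0.539] rows>= 13.1
```

Request:
step_arm(
  dp=[
    [4,-2.6,0],
    [8,-5.2,0],
    [12,-7.8,0],
    [16,-10.4,0],
    [20,-13,-0.4],
    [24.4,-16,-0.8],
    [24.4,-16,-0.8],
    [24.4,-16,-0.8],
  ],
  rotation=[
    [0,0,0],
    [0,0,0],
    [0,0,0],
    [0,0,0],
    [0,0,0],
    [0,0,0],
    [0,0,0],
    [0,0,0],
  ],
)

```text
t: 2.12
position: [0.3889, -0.2446, 0.4135]
tool_rot: [0.975, 0.22, 0.001, 0.0]
force: [-0.9, -0.3, 0.9]
gripper_width: 0.999
grip_force: 0.0
```

Request:
step_arm(
  dp=[
    [4,-2.6,0],
    [8,-5.2,0],
    [12,-7.8,0],
    [16,-10.4,0],
    [20,-13,-0.4],
    [24.4,-16,-0.8],
    [24.4,-16,-0.8],
    [24.4,-16,-0.8],
  ],
  rotation=[
    [0,0,0.08],
    [0,0,0.16],
    [0,0,0.24],
    [0,0,0.32],
    [0,0,0.4],
    [0,0,0.48],
    [0,0,0.54],
    [0,0,0.54],
  ],
)

```text
t: 2.78
position: [0.5415, 0.0041, 0.4208]
tool_rot: [0.999, -0.051, 0.0, -0.001]
force: [-0.2, -0.7, -0.3]
gripper_width: 1.003
grip_force: 0.0
```

```bash
python3 - <<'E'
from h import *
s=state();print(s['t'],s['position'].round(4) if hasattr(s['position'],'round') else s['position'],psi())
C=cal('wrist');a=shot('wrist');cv2.imwrite('pics/d.png',cv2.resize(a[:,:,::-1],(800,600)));np.savez('C.npz',*C)
for n in['jar','jar_mouth','dock','plinth','switch_tip']:
    for d in nets.spot_point('wrist',n)[:2]: print(n,np.round(d['position'],1),round(d['conf'],2),[atz('wrist',d['position'],z,C).round(4).tolist() for z in(0,.03,.118)])
E
```

```text
2.7833 [0.5415 0.0041 0.4208] -0.1010755243694641
jar [293.9 236.1] 0.81 [[0.4641, -0.0016, 0.0], [0.4763, -0.0017, 0.03], [0.5121, -0.0021, 0.118]]
jar_mouth [297.3 284. ] 0.85 [[0.4015, -0.0, 0.0], [0.4185, -0.0003, 0.03], [0.4685, -0.0011, 0.118]]
dock [257.9  77.1] 0.74 [[0.6389, 0.0189, 0.0], [0.6377, 0.0172, 0.03], [0.634, 0.0121, 0.118]]
plinth [311.8  77.3] 0.66 [[0.6333, -0.0349, 0.0], [0.6325, -0.0325, 0.03], [0.63, -0.0254, 0.118]]
switch_tip [426.5 105.7] 0.96 [[0.5941, -0.1501, 0.0], [0.5963, -0.1388, 0.03], [0.6028, -0.1056, 0.118]]
```

View pics/d.png

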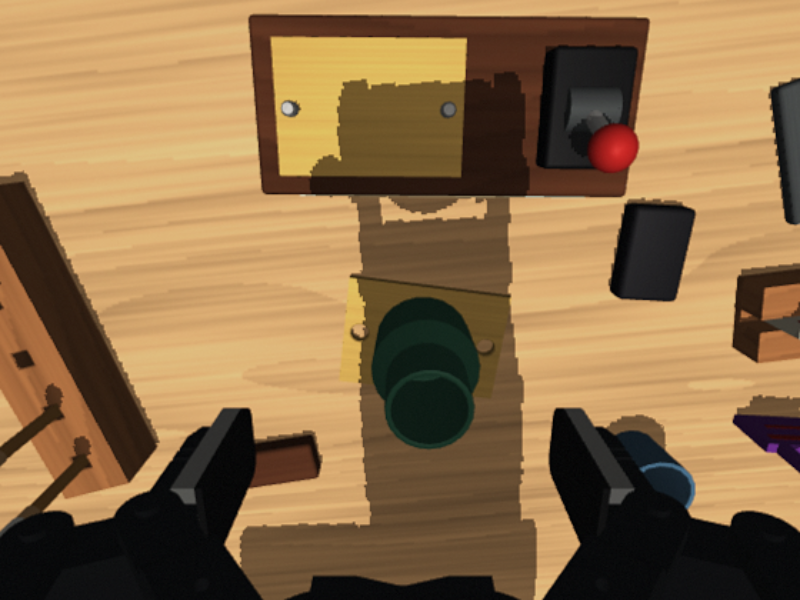

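```bash
python3 - <<'E'
from h import *
z=np.load('C.npz');C=[z[k] for k in z.files]
f=lambda u,v,h:atz('wrist',(u*.7,v*.7),h,C).round(4)
print('rim',f(430,409,.118)); a,b=f(360,331,.008),f(485,346,.008);print('holes',a,b,(a+b)/2,np.arctan2((b-a)[0],-(b-a)[1]))
a,b=f(288,106,.044),f(447,107,.044);print('pegs',a,b,(a+b)/2,'d',np.linalg.norm(a-b),'yaw',np.arctan2((b-a)[0],-(b-a)[1]))
c=[f(250,15,.03),f(649,19,.03),f(628,193,.03),f(264,192,.03)];print(c,np.mean(c,0))
go([.467,-.002,.256],-.1)
E
```

```text
rim [ 0.466 -0.004  0.118]
holes [0.4774 0.0449 0.008 ] [ 0.4547 -0.0526  0.008 ] [ 0.46605 -0.00385  0.008  ] -0.2287455362207649
pegs [0.6446 0.0658 0.044 ] [ 0.634  -0.0325  0.044 ] [0.6393  0.01665 0.044  ] d 0.09886986396268581 yaw -0.10741809478298202
[array([0.6994, 0.0829, 0.03  ]), array([ 0.6723, -0.161 ,  0.03  ]), array([ 0.5674, -0.1522,  0.03  ]), array([0.5931, 0.0942, 0.03  ])] [ 0.63305  -0.034025  0.03    ]
go dp [-7.18, 0.74, 16.48] rot [0.0, -0.0, -0.002] rows>= 4.3
```

Request:
step_arm(
  dp=[
    [-3.6,0.5,2],
    [-7.26,0.93,4],
    [-7.26,0.93,7],
    [-7.26,0.93,10],
    [-7.26,0.93,13],
    [-7.26,0.93,15.5],
    [-7.26,0.93,16.7],
    [-7.26,0.93,16.7],
  ],
  rotation=[
    [0,0,0.06],
    [0,0,0.13],
    [0,0,0.13],
    [0,0,0.13],
    [0,0,0.13],
    [0,0,0.13],
    [0,0,0.13],
    [0,0,0.13],
  ],
)

```text
t: 3.75
position: [0.4655, -0.0036, 0.2514]
tool_rot: [0.993, -0.116, -0.002, 0.0]
force: [0.1, 0.2, 0.3]
gripper_width: 0.999
grip_force: 0.0
```

```bash
python3 - <<'E'
from h import *
shot('wrist','e.png')
s=state();print(s['t'],np.round(s['position'],4),psi(),s['force'])
C=cal('wrist');
d=nets.spot_point('wrist','jar_mouth')[:1];print(d and (d[0],atz('wrist',d[0]['position'],.118,C)))
E
```

```text
3.8 [ 0.466  -0.0035  0.2532] -0.23240817921581164 [-0.0559376   0.27341957 -0.00921728]
({'position': [280.3, 345.5], 'conf': 0.73}, array([ 0.46474936, -0.0024381 ,  0.118     ]))
```

View pics/e.png

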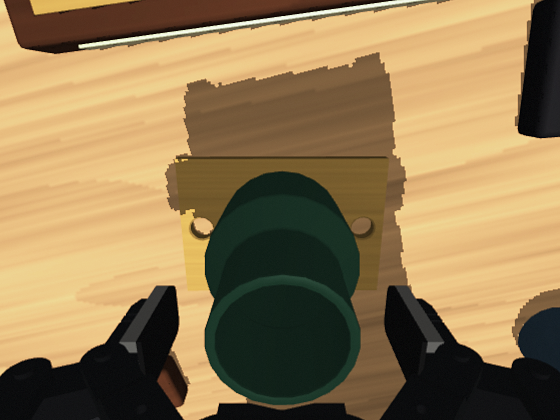

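Request:
step_arm(
  dp=[
    [0,0,0],
    [0,0,0],
    [0,0,0],
    [0,0,0],
    [0,0,0],
    [0,0,0],
    [0,0,0],
    [0,0,0],
  ],
  rotation=[
    [0,0,0],
    [0,0,0],
    [0,0,0],
    [0,0,0],
    [0,0,0],
    [0,0,0],
    [0,0,0],
    [0,0,0],
  ],
  claw=0,
)

```text
t: 4.52
position: [0.4665, -0.003, 0.2548]
tool_rot: [0.993, -0.115, 0.001, 0.0]
force: [-2.3, -3.1, 7.3]
gripper_width: 0.613
grip_force: 61.4
```

Request:
step_arm(
  dp=[
    [0,0,-0.5],
    [0,0,-1.5],
    [0,0,-3],
    [0,0,-4.5],
    [0,0,-6],
    [0,0,-7],
    [0,0,-7],
    [0,0,-7],
  ],
  rotation=[
    [0,0,0],
    [0,0,0],
    [0,0,0],
    [0,0,0],
    [0,0,0],
    [0,0,0],
    [0,0,0],
    [0,0,0],
  ],
)

```text
t: 5.18
position: [0.4662, -0.0028, 0.3239]
tool_rot: [0.993, -0.115, 0.0, -0.0]
force: [-0.8, -0.4, -4.9]
gripper_width: 0.607
grip_force: 64.0
```

Request:
step_arm(
  dp=[
    [2,-0.7,0],
    [5,-1.8,0],
    [8,-2.9,0],
    [11,-4,0],
    [14,-5,0],
    [16,-5.8,0],
    [16.4,-5.9,0],
    [16.4,-5.9,0],
  ],
  rotation=[
    [0,0,-0.02],
    [0,0,-0.04],
    [0,0,-0.06],
    [0,0,-0.08],
    [0,0,-0.1],
    [0,0,-0.125],
    [0,0,-0.125],
    [0,0,-0.125],
  ],
)

```text
t: 5.85
position: [0.6401, 0.0172, 0.3216]
tool_rot: [0.999, -0.053, -0.001, 0.0]
force: [-0.7, 0.1, -5.2]
gripper_width: 0.613
grip_force: 64.2
```

```bash
python3 - <<'E'
from h import *
shot('wrist')
s=state();print(s['t'],np.round(s['position'],4),psi(),s['force'],s['gripper_width'])
shot('wrist','f.png');go([.639,.0163,.323],-.107)
E
```

```text
5.9 [0.6393 0.0171 0.3219] -0.10645154984230597 [-0.62699522 -0.10986572 -4.55602527] 0.6099157309727479
go dp [0.01, 0.07, -0.06] rot [0.0, 0.002, 0.0] rows>= 0.0
```

View pics/f.png

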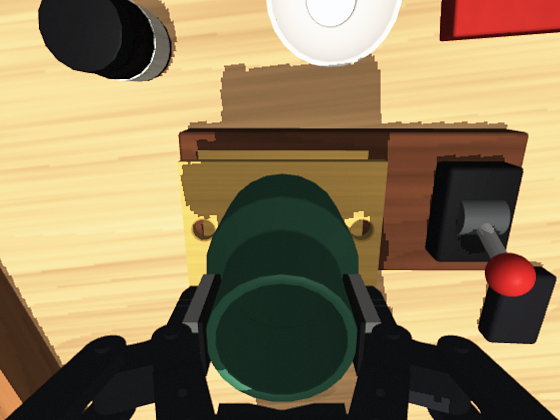

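Request:
step_arm(
  dp=[
    [0.05,0.07,0.6],
    [0.05,0.07,1.2],
    [0.05,0.07,1.8],
    [0.05,0.07,2.2],
    [0.05,0.07,2.6],
    [0.05,0.07,3.0],
    [0.05,0.07,3.4],
    [0.05,0.07,3.4],
  ],
  rotation=[
    [0,0,0],
    [0,0,0],
    [0,0,0],
    [0,0,0],
    [0,0,0],
    [0,0,0],
    [0,0,0],
    [0,0,0],
  ],
)

```text
t: 6.62
position: [0.6397, 0.0163, 0.2887]
tool_rot: [0.999, -0.053, -0.001, 0.0]
force: [-0.3, 0.4, -5.2]
gripper_width: 0.614
grip_force: 64.2
```

Request:
step_arm(
  dp=[
    [0,0,0.1],
    [0,0,0.2],
    [0,0,0.3],
    [0,0,0.4],
    [0,0,0.4],
    [0,0,0.4],
    [0,0,0.4],
    [0,0,0.4],
  ],
  rotation=[
    [0,0,0],
    [0,0,0],
    [0,0,0],
    [0,0,0],
    [0,0,0],
    [0,0,0],
    [0,0,0],
    [0,0,0],
  ],
)

```text
t: 7.28
position: [0.6399, 0.0163, 0.2858]
tool_rot: [0.999, -0.053, 0.0, -0.0]
force: [0.2, -0.1, -3.9]
gripper_width: 0.613
grip_force: 64.2
```

```bash
python3 - <<'E'
from h import *
shot('side')
s=state();print(s['t'],np.round(s['position'],4),psi(),s['force'],s['torque'])
a=shot('side');b=shot('wrist')
cv2.imwrite('pics/g.png',np.hstack([cv2.resize(a[150:290,180:370],(400,295),interpolation=2),cv2.resize(b,(393,295))])[:,:,::-1])
E
```

```text
7.3333 [0.6399 0.0163 0.2858] -0.1061575575252254 [-0.35559942 -0.25994283 -4.2088152 ] [-0.05018126  0.01324607  0.02483866]
```

View pics/g.png

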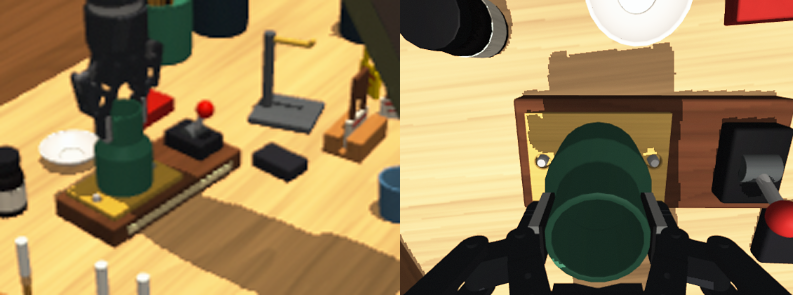

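Request:
step_arm(
  dp=[
    [0,0,0.1],
    [0,0,0.2],
    [0,0,0.2],
    [0,0,0.2],
    [0,0,0.2],
    [0,0,0.2],
    [0,0,0.2],
    [0,0,0.2],
  ],
  rotation=[
    [0,0,0],
    [0,0,0],
    [0,0,0],
    [0,0,0],
    [0,0,0],
    [0,0,0],
    [0,0,0],
    [0,0,0],
  ],
)

```text
t: 8.1
position: [0.6399, 0.0162, 0.2849]
tool_rot: [0.999, -0.053, 0.001, 0.0]
force: [-5.8, -0.9, 7.0]
gripper_width: 0.614
grip_force: 65.3
```

Request:
step_arm(
  dp=[
    [0,0,0],
    [0,0,0],
    [0,0,0],
    [0,0,0],
    [0,0,0],
    [0,0,0],
    [0,0,0],
    [0,0,0],
  ],
  rotation=[
    [0,0,0],
    [0,0,0],
    [0,0,0],
    [0,0,0],
    [0,0,0],
    [0,0,0],
    [0,0,0],
    [0,0,0],
  ],
  claw=8.5,
)

```text
t: 8.77
position: [0.6399, 0.0163, 0.2837]
tool_rot: [0.999, -0.053, -0.0, -0.0]
force: [-0.0, -0.2, -0.2]
gripper_width: 0.994
grip_force: 0.0
```

Request:
step_arm(
  dp=[
    [0,0,-1],
    [0,0,-3],
    [0,0,-6],
    [0,0,-9],
    [0,0,-12],
    [0,0,-14],
    [0,0,-14],
    [0,0,-14],
  ],
  rotation=[
    [0,0,0],
    [0,0,0],
    [0,0,0],
    [0,0,0],
    [0,0,0],
    [0,0,0],
    [0,0,0],
    [0,0,0],
  ],
)

```text
t: 9.43
position: [0.6397, 0.0163, 0.4254]
tool_rot: [0.999, -0.053, 0.001, -0.0]
force: [-0.5, 1.8, -0.2]
gripper_width: 0.99
grip_force: 0.0
```

```bash
python3 - <<'E'
from h import *
shot('wrist')
s=state();print(s['t'],np.round(s['position'],4),psi())
C=cal('wrist');b=shot('wrist');a=shot('side');e=shot('scene')
d=nets.spot_point('wrist','jar_mouth')[:1];print(d and (d[0],atz('wrist',d[0]['position'],.148,C)))
print([(np.round(d['position']),round(d['conf'],2)) for d in nets.spot_point('scene','rack')])
cv2.imwrite('pics/i.png',np.vstack([np.hstack([cv2.resize(a[150:350,120:400],(400,286),interpolation=2),cv2.resize(b,(400,286))]),np.hstack([cv2.resize(e[150:250,350:490],(400,286),interpolation=2),cv2.resize(e[200:300,230:370],(400,286),interpolation=2)])])[:,:,::-1])
E
```

```text
9.4833 [0.6397 0.0163 0.4238] -0.10622059049525404
[]
[(array([402., 222.]), 0.73)]
```

View pics/i.png

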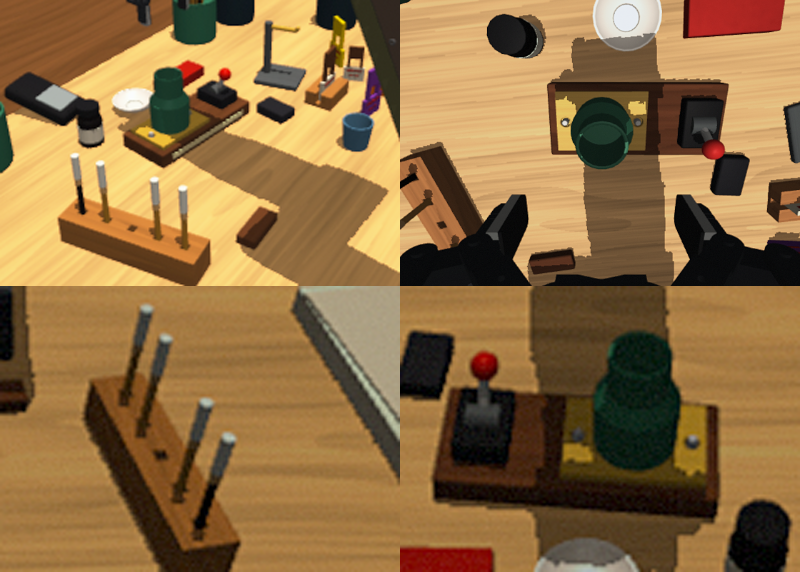

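```bash
cat >> h.py <<'E'
def caps(n,box,C=None):
    """white cap blobs in box (c0,r0,c1,r1): list of (centroid, area)"""
    im=shot(n);c0,r0,c1,r1=box;s=im[r0:r1,c0:c1].astype(int)
    m=((s.min(2)>95)&(s.max(2)-s.min(2)<30)).astype(np.uint8)
    k,l,st,ce=cv2.connectedComponentsWithStats(m)
    return [(ce[i]+[c0,r0],int(st[i,4]),st[i,:4].tolist()) for i in range(1,k) if st[i,4]>25]
def rackscan():
    A=caps('scene',(370,140,450,260)); B=caps('side',(150,240,275,340))
    out=[]
    for a in A:
        for b in B:
            p,e=tri([ray('scene',a[0]),ray('side',b[0])])
            if e[0]<.006 and .1<p[2]<.16: out.append((p,e[0]))
    return A,B,out
def tgt(G,psi,rv=(0,0,0)):
    """dp,rot to bring the grasp point to G with heading psi and extra tilt rv in tool axes"""
    s=state();Rc=R.from_quat(s['tool_rot'])
    T=R.from_matrix(np.array([[np.cos(psi),np.sin(psi),0],[np.sin(psi),-np.cos(psi),0],[0,0,-1]]))*R.from_rotvec(rv)
    P=np.asarray(G)-T.apply([0,0,.155]); d=Rc.inv().apply(P-s['position'])*100; r=(Rc.inv()*T).as_rotvec()
    print('dp',d.round(2).tolist(),'rot',r.round(3).tolist(),'rows',round(max(np.linalg.norm(d)/4.17,np.linalg.norm(r)/.125),1))
E
python3 - <<'E'
from h import *
A,B,o=rackscan()
for a in A:print('sc',a[0].round(),a[1:])
for a in B:print('si',a[0].round(),a[1:])
for p,e in o:print(p.round(4),round(e,4))
E
```

```text
si [184. 244.] (107, [25, 0, 17, 10])
si [173. 266.] (77, [20, 17, 7, 19])
si [191. 271.] (79, [38, 23, 6, 18])
si [228. 283.] (82, [76, 34, 5, 19])
si [248. 289.] (89, [95, 40, 6, 19])
```

```bash
sed -i 's/s.min(2)>95/s.min(2)>th/; s/def caps(n,box,C=None)/def caps(n,box,th=95)/; s/(370,140,450,260))/(370,140,450,260),70)/; s/(150,240,275,340))/(150,252,275,340))/' h.py; python3 - <<'E'
from h import *
A,B,o=rackscan()
for a in A:print('sc',a[0].round(),a[1:])
for p,e in o:print(p.round(4),round(e,4))
im=shot('scene');print(im[160:166,398:405].tolist())
E
```

```text
[[[121, 92, 54], [63, 59, 55], [56, 54, 50], [53, 51, 47], [59, 55, 50], [145, 105, 58], [171, 124, 66]], [[107, 81, 57], [63, 61, 57], [60, 59, 54], [57, 59, 56], [83, 73, 56], [151, 111, 66], [163, 120, 64]], [[97, 80, 57], [55, 57, 54], [63, 62, 56], [51, 56, 53], [113, 90, 61], [160, 118, 68], [164, 121, 64]], [[79, 69, 59], [57, 56, 56], [63, 61, 58], [47, 54, 53], [137, 102, 62], [168, 122, 66], [166, 123, 65]], [[65, 65, 52], [65, 62, 58], [60, 62, 58], [65, 65, 59], [148, 109, 61], [174, 130, 70], [168, 123, 71]], [[59, 60, 53], [60, 62, 57], [58, 61, 57], [84, 72, 53], [156, 114, 66], [174, 129, 68], [167, 121, 66]]]
```

```bash
sed -i 's/260),70)/260),44,18)/; s/box,th=95)/box,th=95,sat=30)/; s/s.min(2)<30/s.min(2)<sat/' h.py; python3 - <<'E'
from h import *
A,B,o=rackscan()
for a in A:print('sc',a[0].round(),a[1:])
for p,e in o:print(p.round(4),round(e,4))
E
```

```text
sc [400. 164.] (40, [27, 18, 6, 13])
sc [406. 174.] (45, [34, 28, 6, 13])
sc [420. 197.] (50, [47, 50, 7, 14])
sc [428. 209.] (54, [54, 62, 8, 14])
[0.4109 0.2653 0.1356] 0.0008
[0.4546 0.2738 0.1366] 0.0007
[0.5437 0.289  0.1363] 0.0005
[0.5879 0.297  0.1369] 0.0006
```

Request:
step_arm(
  dp=[
    [-1,-3.5,0],
    [-2,-7,0],
    [-3.1,-10.5,0],
    [-4.1,-14,0],
    [-5.2,-17.5,0],
    [-6.2,-21,0],
    [-7.3,-24.5,0],
    [-8.15,-27.4,0],
  ],
  rotation=[
    [0,0,-0.04],
    [0,0,-0.08],
    [0,0,-0.12],
    [0,0,-0.16],
    [0,0,-0.2],
    [0,0,-0.24],
    [0,0,-0.28],
    [0,0,-0.283],
  ],
  claw=4.5,
)

```text
t: 10.75
position: [0.587, 0.2998, 0.4238]
tool_rot: [0.996, 0.09, 0.0, -0.0]
force: [0.3, -0.7, -0.3]
gripper_width: 0.53
grip_force: 0.0
```

Request:
step_arm(
  dp=[
    [0,0,0],
    [0,0,0],
    [0,0,3],
    [0,0,6],
    [0,0,9],
    [0,0,11.5],
    [0,0,13.1],
    [0,0,13.1],
  ],
  rotation=[
    [0,0,0],
    [0,0,0],
    [0,0,0],
    [0,0,0],
    [0,0,0],
    [0,0,0],
    [0,0,0],
    [0,0,0],
  ],
)

```text
t: 11.42
position: [0.5878, 0.296, 0.2888]
tool_rot: [0.996, 0.088, -0.003, 0.001]
force: [-0.2, -0.8, -0.5]
gripper_width: 0.525
grip_force: 0.0
```

```bash
python3 - <<'E'
from h import *
shot('wrist','j.png')
s=state();print(s['t'],np.round(s['position'],4),psi(),s['force'],s['gripper_width'])
tgt([.588,.297,.138],.177)
E
```

```text
11.4667 [0.5882 0.2963 0.2914] 0.1754666567068337 [-0.03155938  0.4155859   0.10124178] 0.5257342495298432
dp [-0.0, -0.07, -0.16] rot [0.001, 0.003, -0.002] rows 0.0
```

View pics/j.png

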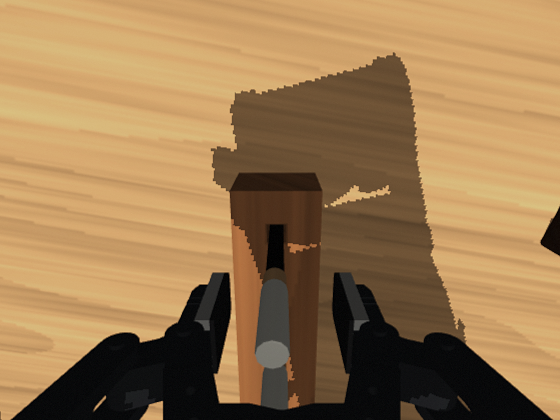

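Request:
step_arm(
  dp=[
    [0,0,0],
    [0,0,0],
    [0,0,0],
    [0,0,0],
    [0,0,0],
    [0,0,0],
    [0,0,0],
    [0,0,0],
  ],
  rotation=[
    [0,0,0],
    [0,0,0],
    [0,0,0],
    [0,0,0],
    [0,0,0],
    [0,0,0],
    [0,0,0],
    [0,0,0],
  ],
  claw=0,
)

```text
t: 12.13
position: [0.5881, 0.2974, 0.2942]
tool_rot: [0.996, 0.088, 0.001, -0.0]
force: [0.9, -1.1, 5.9]
gripper_width: 0.117
grip_force: 58.5
```

Request:
step_arm(
  dp=[
    [0,0,-1.5],
    [0,0,-4],
    [0,0,-7],
    [0,0,-10],
    [0,0,-13],
    [0,0,-15.5],
    [0,0,-16.5],
    [0,0,-16.5],
  ],
  rotation=[
    [0,0,0],
    [0,0,0],
    [0,0,0],
    [0,0,0],
    [0,0,0],
    [0,0,0],
    [0,0,0],
    [0,0,0],
  ],
)

```text
t: 12.8
position: [0.5876, 0.2973, 0.4604]
tool_rot: [0.996, 0.088, 0.002, -0.001]
force: [0.1, -0.0, 0.4]
gripper_width: 0.12
grip_force: 58.4
```

```bash
cat >> h.py <<'E'
def place(k,J=(.639,.016),p=.177,t=.12,off=.0164,zf=.1766,back=.12):
    """k: outward dir in tool axes, 'x-','x+','y-','y+'"""
    sg=1 if k[1]=='+' else -1
    rv=(0,-sg*t,0) if k[0]=='x' else (sg*t,0,0)
    T0=R.from_matrix(np.array([[np.cos(p),np.sin(p),0],[np.sin(p),-np.cos(p),0],[0,0,-1]]))
    o=T0.apply([sg*off,0,0] if k[0]=='x' else [0,sg*off,0]); T=T0*R.from_rotvec(rv)
    G=np.array([J[0]+o[0],J[1]+o[1],zf]); tgt(G-T.apply([0,0,back]),p,rv); print('then z +',back*100)
E
python3 - <<'E'
from h import *
s=state();print(s['t'],np.round(s['position'],4),psi(),s['gripper_width'],s['grip_force'])
place('x-')
A,B,o=rackscan()
for p,e in o:print(p.round(4),round(e,4))
E
```

```text
12.8 [0.5876 0.2973 0.4604] 0.17687933838224928 0.11996421099462488 58.411710262298584
dp [-4.83, 28.6, 1.02] rot [-0.001, 0.116, -0.0] rows 7.0
then z + 12.0
[0.4104 0.2656 0.1354] 0.0007
[0.455  0.2736 0.1358] 0.0008
[0.5433 0.2893 0.1361] 0.0005
```

Request:
step_arm(
  dp=[
    [-0.7,4.1,0.2],
    [-1.4,8.2,0.3],
    [-2.1,12.3,0.4],
    [-2.8,16.4,0.5],
    [-3.5,20.5,0.7],
    [-4.2,24.6,0.8],
    [-4.83,28.6,1.0],
    [-4.83,28.6,1.0],
  ],
  rotation=[
    [0,0.01,0],
    [0,0.03,0],
    [0,0.05,0],
    [0,0.07,0],
    [0,0.09,0],
    [0,0.11,0],
    [0,0.118,0],
    [0,0.118,0],
  ],
)

```text
t: 13.57
position: [0.5905, 0.0014, 0.445]
tool_rot: [0.995, 0.085, 0.057, -0.005]
force: [-0.1, 1.2, -0.8]
gripper_width: 0.125
grip_force: 58.6
```

Request:
step_arm(
  dp=[
    [0,0,0],
    [0,0,0],
    [0,0,1],
    [0,0,2],
    [0,0,3],
    [0,0,3],
    [0,0,3],
    [0,0,3],
  ],
  rotation=[
    [0,0,0],
    [0,0,0],
    [0,0,0],
    [0,0,0],
    [0,0,0],
    [0,0,0],
    [0,0,0],
    [0,0,0],
  ],
)

```text
t: 14.23
position: [0.5942, 0.0083, 0.418]
tool_rot: [0.994, 0.088, 0.059, -0.005]
force: [0.4, -0.2, 0.7]
gripper_width: 0.13
grip_force: 58.7
```

```bash
python3 - <<'E'
from h import *
b=shot('wrist');a=shot('side');e=shot('scene')
s=state();print(s['t'],np.round(s['position'],4),s['force'])
cv2.imwrite('pics/k.png',np.vstack([np.hstack([cv2.resize(a[150:290,180:370],(400,295),interpolation=2),cv2.resize(b,(393,295))]),cv2.resize(e[120:270,220:420],(793,295),interpolation=2)])[:,:,::-1])
place('x-',back=.09)
E
```

```text
14.3833 [0.5941 0.008  0.4184] [-0.30725783  0.86811244  0.82422386]
dp [0.0, 0.01, -0.14] rot [0.0, 0.001, -0.0] rows 0.0
then z + 9.0
```

View pics/k.png

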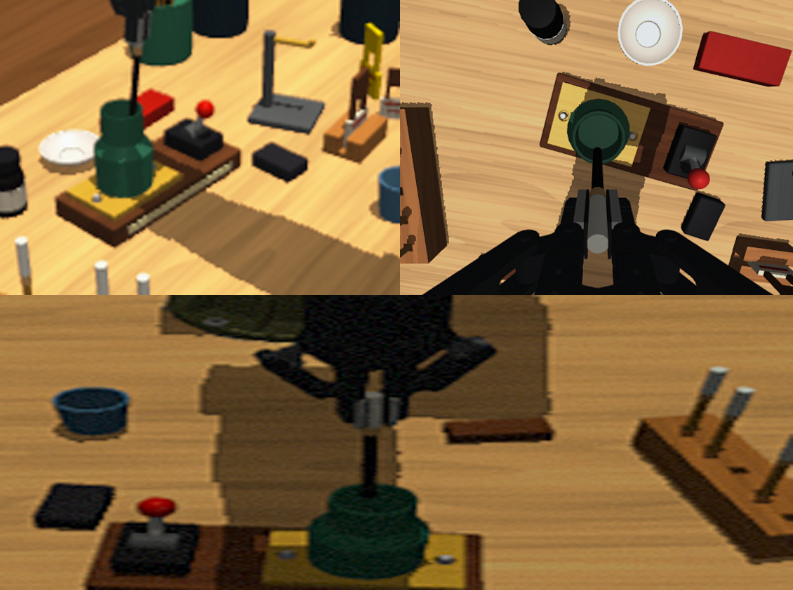

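Request:
step_arm(
  dp=[
    [0,0,1.3],
    [0,0,2.6],
    [0,0,4],
    [0,0,5.3],
    [0,0,6.6],
    [0,0,7.8],
    [0,0,8.6],
    [0,0,8.8],
  ],
  rotation=[
    [0,0,0],
    [0,0,0],
    [0,0,0],
    [0,0,0],
    [0,0,0],
    [0,0,0],
    [0,0,0],
    [0,0,0],
  ],
)

```text
t: 15.05
position: [0.6043, 0.0098, 0.3288]
tool_rot: [0.994, 0.088, 0.058, -0.005]
force: [-0.3, 0.6, -0.2]
gripper_width: 0.122
grip_force: 58.7
```

Request:
step_arm(
  dp=[
    [0,0,0],
    [0,0,0],
    [0,0,0],
    [0,0,0],
    [0,0,0],
    [0,0,0],
    [0,0,0],
    [0,0,0],
  ],
  rotation=[
    [0,0,0],
    [0,0,0],
    [0,0,0],
    [0,0,0],
    [0,0,0],
    [0,0,0],
    [0,0,0],
    [0,0,0],
  ],
  claw=2.4,
)

```text
t: 15.72
position: [0.6043, 0.0098, 0.3306]
tool_rot: [0.994, 0.088, 0.059, -0.005]
force: [0.3, 0.3, 0.6]
gripper_width: 0.281
grip_force: 0.0
```

Request:
step_arm(
  dp=[
    [0,0,-0.5],
    [0,0,-2],
    [0,0,-4],
    [0,0,-7],
    [0,0,-10],
    [0,0,-12],
    [0,0,-12],
    [0,0,-12],
  ],
  rotation=[
    [0,0,0],
    [0,0,0],
    [0,0,0],
    [0,0,0],
    [0,0,0],
    [0,0,0],
    [0,0,0],
    [0,0,0],
  ],
)

```text
t: 16.38
position: [0.5902, 0.0073, 0.4509]
tool_rot: [0.994, 0.088, 0.06, -0.005]
force: [-0.8, 0.2, -0.8]
gripper_width: 0.285
grip_force: 0.0
```

```bash
python3 - <<'E'
from h import *
s=state();print(s['t'],np.round(s['position'],4),s['force'])
A,B,o=rackscan()
for p,e in o:print(p.round(4),round(e,4))
tgt([.5433,.2893,.138+.13],.177)
b=shot('wrist');a=shot('side');e=shot('scene')
cv2.imwrite('pics/l.png',np.vstack([np.hstack([cv2.resize(a[150:290,180:370],(400,295),interpolation=2),cv2.resize(b,(393,295))]),cv2.resize(e[120:270,220:420],(793,295),interpolation=2)])[:,:,::-1])
E
```

```text
16.3833 [0.5902 0.0073 0.4509] [-0.78049984  0.16485835 -0.80338802]
[0.4106 0.2654 0.1355] 0.0007
[0.4548 0.2737 0.1364] 0.0008
[0.5435 0.2892 0.1365] 0.0005
dp [0.02, -28.59, 2.61] rot [-0.0, -0.117, -0.0] rows 6.9
```

View pics/l.png

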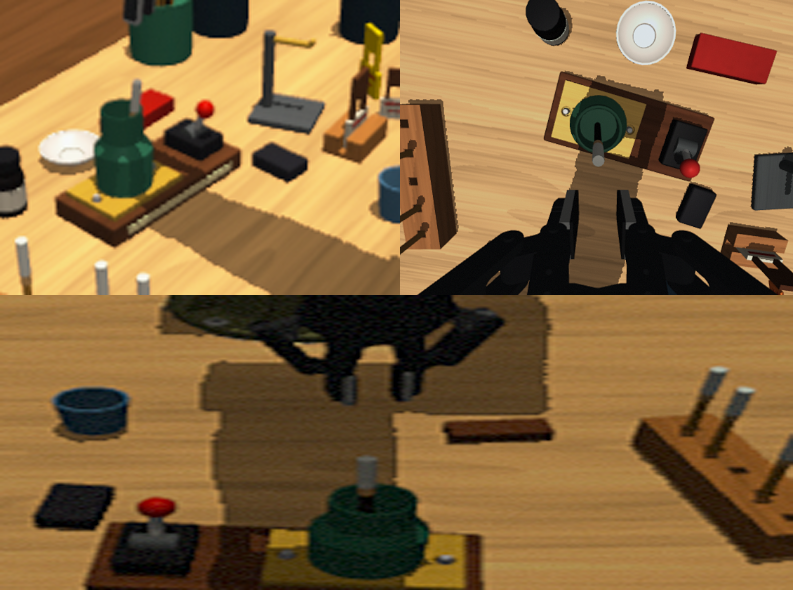

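```bash
cat > plan.py <<'E'
import h,sys
from h import *
def lev(p): return R.from_matrix(np.array([[np.cos(p),np.sin(p),0],[np.sin(p),-np.cos(p),0],[0,0,-1]]))
for b,k in(((.5435,.2892),'y-'),((.4548,.2737),'y+'),((.4106,.2655),'x+')):
    h.state=lambda:{'position':np.array([b[0],b[1],.458]),'tool_rot':lev(.177).as_quat()}
    print(b,k);place(k)
    # place end (pre pose) back to next: computed live
E
python3 plan.py
```

```text
(0.5435, 0.2892) y-
dp [4.59, 23.64, 0.84] rot [-0.12, 0.0, 0.0] rows 5.8
then z + 12.0
(0.4548, 0.2737) y+
dp [13.59, 33.54, 0.84] rot [0.12, 0.0, 0.0] rows 8.7
then z + 12.0
(0.4106, 0.2655) x+
dp [23.02, 28.58, 0.84] rot [0.0, -0.12, 0.0] rows 8.8
then z + 12.0
```

Request:
step_arm(
  dp=[
    [0,-4.1,0.2],
    [0,-8.2,0.4],
    [0,-12.3,0.8],
    [0,-16.4,1.2],
    [0,-20.5,1.6],
    [0,-24.6,2],
    [0,-28.6,2.6],
    [0,-28.6,2.6],
  ],
  rotation=[
    [0,-0.01,0],
    [0,-0.03,0],
    [0,-0.05,0],
    [0,-0.07,0],
    [0,-0.09,0],
    [0,-0.11,0],
    [0,-0.117,0],
    [0,-0.117,0],
  ],
  claw=4.5,
)

```text
t: 17.3
position: [0.5414, 0.2952, 0.4215]
tool_rot: [0.996, 0.091, -0.001, -0.0]
force: [0.1, 0.2, 0.2]
gripper_width: 0.526
grip_force: 0.0
```

Request:
step_arm(
  dp=[
    [0,0,0],
    [0,0,0],
    [0,0,3],
    [0,0,6],
    [0,0,9],
    [0,0,11.5],
    [0,0,13],
    [0,0,13],
  ],
  rotation=[
    [0,0,0],
    [0,0,0],
    [0,0,0],
    [0,0,0],
    [0,0,0],
    [0,0,0],
    [0,0,0],
    [0,0,0],
  ],
)

```text
t: 17.97
position: [0.5433, 0.2877, 0.2904]
tool_rot: [0.996, 0.087, -0.002, 0.001]
force: [-0.1, 0.3, -0.1]
gripper_width: 0.524
grip_force: 0.0
```

Request:
step_arm(
  dp=[
    [0,0,0],
    [0,0,0],
    [0,0,0],
    [0,0,0],
    [0,0,0],
    [0,0,0],
    [0,0,0],
    [0,0,0],
  ],
  rotation=[
    [0,0,0],
    [0,0,0],
    [0,0,0],
    [0,0,0],
    [0,0,0],
    [0,0,0],
    [0,0,0],
    [0,0,0],
  ],
  claw=0,
)

```text
t: 18.63
position: [0.5435, 0.2894, 0.2953]
tool_rot: [0.996, 0.088, 0.002, -0.0]
force: [0.5, -1.7, 6.8]
gripper_width: 0.127
grip_force: 58.9
```

Request:
step_arm(
  dp=[
    [0,0,-1.5],
    [0,0,-4],
    [0,0,-7],
    [0,0,-10],
    [0,0,-13],
    [0,0,-15.5],
    [0,0,-16.5],
    [0,0,-16.5],
  ],
  rotation=[
    [0,0,0],
    [0,0,0],
    [0,0,0],
    [0,0,0],
    [0,0,0],
    [0,0,0],
    [0,0,0],
    [0,0,0],
  ],
)

```text
t: 19.3
position: [0.5429, 0.2894, 0.4614]
tool_rot: [0.996, 0.088, 0.003, -0.001]
force: [-0.4, 0.1, -0.1]
gripper_width: 0.12
grip_force: 58.4
```

```bash
python3 - <<'E'
from h import *
shot('wrist')
s=state();print(s['t'],np.round(s['position'],4),psi(),s['gripper_width'])
place('y-')
E
```

```text
19.35 [0.543  0.2894 0.459 ] 0.17684588046526398 0.121544947458046
dp [4.64, 23.67, 0.94] rot [-0.12, -0.002, -0.0] rows 5.8
then z + 12.0
```

Request:
step_arm(
  dp=[
    [0.8,3.9,0.1],
    [1.6,7.9,0.3],
    [2.4,11.8,0.4],
    [3.2,15.8,0.6],
    [4,19.7,0.8],
    [4.4,22,0.9],
    [4.6,23.65,0.9],
    [4.6,23.65,0.9],
  ],
  rotation=[
    [-0.02,0,0],
    [-0.04,0,0],
    [-0.06,0,0],
    [-0.08,0,0],
    [-0.1,0,0],
    [-0.12,0,0],
    [-0.12,0,0],
    [-0.12,0,0],
  ],
)

```text
t: 20.02
position: [0.6308, 0.0616, 0.447]
tool_rot: [0.994, 0.087, 0.004, 0.06]
force: [-0.7, 0.8, 0.5]
gripper_width: 0.118
grip_force: 58.6
```

Request:
step_arm(
  dp=[
    [0,0,0],
    [0,0,0],
    [0,0,1],
    [0,0,2],
    [0,0,3],
    [0,0,4],
    [0,0,5],
    [0,0,6],
  ],
  rotation=[
    [0,0,0],
    [0,0,0],
    [0,0,0],
    [0,0,0],
    [0,0,0],
    [0,0,0],
    [0,0,0],
    [0,0,0],
  ],
)

```text
t: 20.68
position: [0.6312, 0.0576, 0.389]
tool_rot: [0.994, 0.088, 0.005, 0.06]
force: [1.3, -0.5, -0.6]
gripper_width: 0.123
grip_force: 58.6
```

Request:
step_arm(
  dp=[
    [0,0,1],
    [0,0,2],
    [0,0,3],
    [0,0,4],
    [0,0,5],
    [0,0,5.7],
    [0,0,5.7],
    [0,0,5.7],
  ],
  rotation=[
    [0,0,0],
    [0,0,0],
    [0,0,0],
    [0,0,0],
    [0,0,0],
    [0,0,0],
    [0,0,0],
    [0,0,0],
  ],
)

```text
t: 21.35
position: [0.6326, 0.0508, 0.3334]
tool_rot: [0.994, 0.088, 0.005, 0.06]
force: [0.8, 0.5, 1.1]
gripper_width: 0.118
grip_force: 58.8
```

Request:
step_arm(
  dp=[
    [0,0,0],
    [0,0,0],
    [0,0,0],
    [0,0,0],
    [0,0,0],
    [0,0,0],
    [0,0,0],
    [0,0,0],
  ],
  rotation=[
    [0,0,0],
    [0,0,0],
    [0,0,0],
    [0,0,0],
    [0,0,0],
    [0,0,0],
    [0,0,0],
    [0,0,0],
  ],
  claw=2.2,
)

```text
t: 22.02
position: [0.6326, 0.0509, 0.3338]
tool_rot: [0.994, 0.088, 0.006, 0.06]
force: [-0.2, -0.1, 0.8]
gripper_width: 0.26
grip_force: 0.0
```

Request:
step_arm(
  dp=[
    [0,0,-0.5],
    [0,0,-2],
    [0,0,-4],
    [0,0,-7],
    [0,0,-10],
    [0,0,-12],
    [0,0,-12],
    [0,0,-12],
  ],
  rotation=[
    [0,0,0],
    [0,0,0],
    [0,0,0],
    [0,0,0],
    [0,0,0],
    [0,0,0],
    [0,0,0],
    [0,0,0],
  ],
)

```text
t: 22.68
position: [0.6297, 0.0652, 0.4541]
tool_rot: [0.994, 0.088, 0.007, 0.06]
force: [-0.5, -0.1, -0.2]
gripper_width: 0.253
grip_force: 0.0
```

```bash
cat >> h.py <<'E'
def jarscan():
    A=caps('scene',(285,140,345,240),44,18); B=caps('side',(225,170,270,240))
    print('scene',[(a[0].round().tolist(),a[1]) for a in A],'side',[(a[0].round().tolist(),a[1]) for a in B])
    for a in A:
        for b in B:
            p,e=tri([ray('scene',a[0]),ray('side',b[0])])
            if e[0]<.006 and .1<p[2]<.25: print('jar cap',p.round(4),e[0].round(4))
E
python3 - <<'E'
from h import *
shot('wrist')
s=state();print(s['t'],np.round(s['position'],4),s['force'],s['gripper_width'])
A,B,o=rackscan()
for p,e in o:print(p.round(4),round(e,4))
tgt([.4548,.2737,.138+.13],.177);jarscan()
E
```

```text
22.7333 [0.6298 0.065  0.4527] [ 0.27946338 -0.41730758 -1.24323272] 0.25988026960492056
[0.4106 0.2654 0.1355] 0.0008
[0.4548 0.2736 0.1364] 0.0007
dp [-13.57, -23.81, 0.03] rot [0.12, 0.001, -0.0] rows 6.6
scene [([311.0, 211.0], 69), ([323.0, 215.0], 67)] side [([244.0, 194.0], 44), ([234.0, 198.0], 45)]
jar cap [0.622  0.0085 0.1709] 0.0006
jar cap [0.6345 0.0346 0.1695] 0.0005
```

Request:
step_arm(
  dp=[
    [-1.9,-3.4,0],
    [-3.9,-6.8,0],
    [-5.8,-10.2,0],
    [-7.8,-13.6,0],
    [-9.7,-17,0],
    [-11.6,-20.4,0],
    [-13.6,-23.8,0],
    [-13.6,-23.8,0],
  ],
  rotation=[
    [0.02,0,0],
    [0.04,0,0],
    [0.06,0,0],
    [0.08,0,0],
    [0.1,0,0],
    [0.12,0,0],
    [0.12,0,0],
    [0.12,0,0],
  ],
  claw=4.5,
)

```text
t: 23.6
position: [0.451, 0.2774, 0.4233]
tool_rot: [0.996, 0.09, -0.001, -0.0]
force: [-0.3, 0.4, -0.4]
gripper_width: 0.528
grip_force: 0.0
```

Request:
step_arm(
  dp=[
    [0,0,0],
    [0,0,0],
    [0,0,3],
    [0,0,6],
    [0,0,9],
    [0,0,11.5],
    [0,0,13],
    [0,0,13],
  ],
  rotation=[
    [0,0,0],
    [0,0,0],
    [0,0,0],
    [0,0,0],
    [0,0,0],
    [0,0,0],
    [0,0,0],
    [0,0,0],
  ],
)

```text
t: 24.27
position: [0.455, 0.2724, 0.2909]
tool_rot: [0.996, 0.087, -0.002, 0.001]
force: [-0.7, 0.1, 0.1]
gripper_width: 0.527
grip_force: 0.0
```

Request:
step_arm(
  dp=[
    [0,0,0],
    [0,0,0],
    [0,0,0],
    [0,0,0],
    [0,0,0],
    [0,0,0],
    [0,0,0],
    [0,0,0],
  ],
  rotation=[
    [0,0,0],
    [0,0,0],
    [0,0,0],
    [0,0,0],
    [0,0,0],
    [0,0,0],
    [0,0,0],
    [0,0,0],
  ],
  claw=0,
)

```text
t: 24.93
position: [0.4549, 0.2738, 0.2953]
tool_rot: [0.996, 0.088, 0.002, -0.0]
force: [-0.3, -1.4, 6.8]
gripper_width: 0.123
grip_force: 59.0
```

Request:
step_arm(
  dp=[
    [0,0,-1.5],
    [0,0,-4],
    [0,0,-7],
    [0,0,-10],
    [0,0,-13],
    [0,0,-16],
    [0,0,-19],
    [0,0,-20.5],
  ],
  rotation=[
    [0,0,0],
    [0,0,0],
    [0,0,0],
    [0,0,0],
    [0,0,0],
    [0,0,0],
    [0,0,0],
    [0,0,0],
  ],
)

```text
t: 25.6
position: [0.4539, 0.2736, 0.5033]
tool_rot: [0.996, 0.088, 0.003, -0.001]
force: [-0.0, -0.5, 0.6]
gripper_width: 0.121
grip_force: 58.5
```

```bash
python3 - <<'E'
from h import *
shot('wrist')
s=state();print(s['t'],np.round(s['position'],4),psi(),s['gripper_width'])
place('y+',back=.16)
E
```

```text
25.65 [0.4539 0.2735 0.5049] 0.17699165850028808 0.12213618979469135
dp [13.68, 34.03, 1.59] rot [0.118, -0.008, 0.0] rows 8.8
then z + 16.0
```

Request:
step_arm(
  dp=[
    [1.3,3.4,0],
    [2.7,6.8,0],
    [4.1,10.2,0],
    [5.5,13.6,0],
    [6.8,17,0],
    [8.2,20.4,0],
    [9.6,23.8,0],
    [11,27.2,0.4],
  ],
  rotation=[
    [0,0,0],
    [0,0,0],
    [0,0,0],
    [0,0,0],
    [0,0,0],
    [0,0,0],
    [0,0,0],
    [0,0,0],
  ],
)

```text
t: 26.32
position: [0.6111, 0.0236, 0.4957]
tool_rot: [0.996, 0.088, 0.001, -0.0]
force: [0.6, 0.1, -0.8]
gripper_width: 0.122
grip_force: 58.6
```

Request:
step_arm(
  dp=[
    [0.7,1.7,0],
    [1.4,3.4,0],
    [2,5.2,0],
    [2.6,6.8,0],
    [2.6,6.8,0],
    [2.6,6.8,0],
    [2.6,6.8,0],
    [2.6,6.8,0],
  ],
  rotation=[
    [0.02,0,0],
    [0.04,0,0],
    [0.06,0,0],
    [0.08,0,0],
    [0.1,0,0],
    [0.12,0,0],
    [0.12,0,0],
    [0.12,0,0],
  ],
)

```text
t: 26.98
position: [0.6478, -0.0363, 0.4955]
tool_rot: [0.994, 0.089, -0.005, -0.06]
force: [0.1, -0.2, -0.4]
gripper_width: 0.121
grip_force: 58.6
```

```bash
python3 - <<'E'
from h import *
shot('wrist');shot('wrist')
s=state();print(s['t'],np.round(s['position'],4),psi(),s['gripper_width'])
place('y+',back=.16)
E
```

```text
27.0833 [ 0.6478 -0.0363  0.4957] 0.17771630163436508 0.12057404870855012
dp [0.05, 0.18, 0.62] rot [0.001, -0.001, 0.001] rows 0.2
then z + 16.0
```

Request:
step_arm(
  dp=[
    [0.05,0.18,0],
    [0.05,0.18,1.2],
    [0.05,0.18,2.4],
    [0.05,0.18,3.6],
    [0.05,0.18,4.8],
    [0.05,0.18,6],
    [0.05,0.18,7.2],
    [0.05,0.18,8.4],
  ],
  rotation=[
    [0,0,0],
    [0,0,0],
    [0,0,0],
    [0,0,0],
    [0,0,0],
    [0,0,0],
    [0,0,0],
    [0,0,0],
  ],
)

```text
t: 27.75
position: [0.6472, -0.0286, 0.4109]
tool_rot: [0.994, 0.088, -0.005, -0.06]
force: [-0.2, -0.3, 0.3]
gripper_width: 0.121
grip_force: 58.6
```

Request:
step_arm(
  dp=[
    [0,0,1.2],
    [0,0,2.4],
    [0,0,3.6],
    [0,0,4.8],
    [0,0,6],
    [0,0,7.2],
    [0,0,7.9],
    [0,0,7.9],
  ],
  rotation=[
    [0,0,0],
    [0,0,0],
    [0,0,0],
    [0,0,0],
    [0,0,0],
    [0,0,0],
    [0,0,0],
    [0,0,0],
  ],
)

```text
t: 28.42
position: [0.6455, -0.0193, 0.3313]
tool_rot: [0.994, 0.088, -0.006, -0.06]
force: [0.2, -0.3, -0.3]
gripper_width: 0.124
grip_force: 58.7
```

Request:
step_arm(
  dp=[
    [0,0,0],
    [0,0,0],
    [0,0,0],
    [0,0,0],
    [0,0,0],
    [0,0,0],
    [0,0,0],
    [0,0,0],
  ],
  rotation=[
    [0,0,0],
    [0,0,0],
    [0,0,0],
    [0,0,0],
    [0,0,0],
    [0,0,0],
    [0,0,0],
    [0,0,0],
  ],
  claw=2.2,
)

```text
t: 29.08
position: [0.6456, -0.0195, 0.3334]
tool_rot: [0.994, 0.088, -0.005, -0.06]
force: [0.2, -0.1, -0.1]
gripper_width: 0.26
grip_force: 0.0
```

Request:
step_arm(
  dp=[
    [0,0,-0.5],
    [0,0,-2],
    [0,0,-4],
    [0,0,-7],
    [0,0,-10],
    [0,0,-13],
    [0,0,-13],
    [0,0,-13],
  ],
  rotation=[
    [0,0,0],
    [0,0,0],
    [0,0,0],
    [0,0,0],
    [0,0,0],
    [0,0,0],
    [0,0,0],
    [0,0,0],
  ],
)

```text
t: 29.75
position: [0.648, -0.035, 0.4645]
tool_rot: [0.994, 0.088, -0.003, -0.059]
force: [0.5, 0.3, -0.5]
gripper_width: 0.26
grip_force: 0.0
```

```bash
python3 - <<'E'
from h import *
shot('wrist')
s=state();print(s['t'],np.round(s['position'],4),s['force'],s['gripper_width'])
A,B,o=rackscan()
for p,e in o:print(p.round(4),round(e,4))
tgt([.4106,.2654,.138+.13],.177);jarscan()
E
```

```text
29.8 [ 0.6481 -0.0349  0.4625] [ 0.17919915 -0.41265268 -0.27743277] 0.2584074706077699
[0.4108 0.2653 0.1358] 0.0008
dp [-18.11, -33.03, 7.86] rot [-0.121, 0.001, -0.0] rows 9.2
scene [([311.0, 211.0], 61), ([322.0, 215.0], 59), ([305.0, 217.0], 66)] side [([243.0, 192.0], 94), ([234.0, 197.0], 50)]
jar cap [0.6271 0.0081 0.175 ] 0.001
jar cap [0.6361 0.0332 0.1703] 0.0007
jar cap [ 0.6385 -0.0074  0.1655] 0.0003
```

Request:
step_arm(
  dp=[
    [-1.8,-3.3,0.7],
    [-3.6,-6.6,1.5],
    [-5.4,-9.9,2.3],
    [-7.2,-13.2,3.1],
    [-9,-16.5,3.9],
    [-10.8,-19.8,4.7],
    [-12.5,-22.8,5.4],
    [-12.5,-22.8,5.4],
  ],
  rotation=[
    [0,0,0],
    [0,0,0],
    [0,0,0],
    [0,0,0],
    [0,0,0],
    [0,0,0],
    [0,0,0],
    [0,0,0],
  ],
  claw=4.5,
)

```text
t: 30.67
position: [0.4813, 0.1758, 0.4352]
tool_rot: [0.994, 0.09, -0.006, -0.06]
force: [-0.7, -0.1, 0.2]
gripper_width: 0.527
grip_force: 0.0
```

Request:
step_arm(
  dp=[
    [-1.5,-2.6,0.6],
    [-3,-5.2,1.2],
    [-4.5,-7.8,1.8],
    [-5.6,-10.2,2.4],
    [-5.6,-10.2,2.4],
    [-5.6,-10.2,2.4],
    [-5.6,-10.2,2.4],
    [-5.6,-10.2,2.4],
  ],
  rotation=[
    [-0.02,0,0],
    [-0.04,0,0],
    [-0.06,0,0],
    [-0.08,0,0],
    [-0.1,0,0],
    [-0.121,0,0],
    [-0.121,0,0],
    [-0.121,0,0],
  ],
)

```text
t: 31.33
position: [0.4114, 0.2645, 0.4242]
tool_rot: [0.996, 0.088, 0.0, 0.0]
force: [-1.2, 0.2, -0.3]
gripper_width: 0.525
grip_force: 0.0
```

```bash
python3 - <<'E'
from h import *
shot('wrist')
s=state();print(s['t'],np.round(s['position'],4),s['force'],s['gripper_width'])
A,B,o=rackscan()
for p,e in o:print(p.round(4),round(e,4))
tgt([.4107,.2654,.138],.177)
E
```

```text
31.3833 [0.4114 0.2644 0.4242] [0.45849957 0.33745662 0.30022693] 0.5285618377628225
dp [-0.06, -0.11, 13.13] rot [0.001, -0.001, -0.001] rows 3.1
```

Request:
step_arm(
  dp=[
    [0,-0.1,2],
    [-0.06,-0.1,4],
    [-0.06,-0.1,7],
    [-0.06,-0.1,10],
    [-0.06,-0.1,12],
    [-0.06,-0.1,13.1],
    [-0.06,-0.1,13.1],
    [-0.06,-0.1,13.1],
  ],
  rotation=[
    [0,0,0],
    [0,0,0],
    [0,0,0],
    [0,0,0],
    [0,0,0],
    [0,0,0],
    [0,0,0],
    [0,0,0],
  ],
)

```text
t: 32.15
position: [0.4106, 0.2657, 0.2939]
tool_rot: [0.996, 0.088, 0.001, 0.0]
force: [-0.3, -0.4, -0.3]
gripper_width: 0.528
grip_force: 0.0
```

Request:
step_arm(
  dp=[
    [0,0,0],
    [0,0,0],
    [0,0,0],
    [0,0,0],
    [0,0,0],
    [0,0,0],
    [0,0,0],
    [0,0,0],
  ],
  rotation=[
    [0,0,0],
    [0,0,0],
    [0,0,0],
    [0,0,0],
    [0,0,0],
    [0,0,0],
    [0,0,0],
    [0,0,0],
  ],
  claw=0,
)

```text
t: 32.82
position: [0.4104, 0.2659, 0.2942]
tool_rot: [0.996, 0.088, 0.001, 0.0]
force: [-0.3, -0.5, 7.4]
gripper_width: 0.124
grip_force: 58.4
```

Request:
step_arm(
  dp=[
    [0,0,-1.5],
    [0,0,-4],
    [0,0,-7],
    [0,0,-10],
    [0,0,-13],
    [0,0,-16],
    [0,0,-19],
    [0,0,-20.5],
  ],
  rotation=[
    [0,0,0],
    [0,0,0],
    [0,0,0],
    [0,0,0],
    [0,0,0],
    [0,0,0],
    [0,0,0],
    [0,0,0],
  ],
)

```text
t: 33.48
position: [0.4096, 0.2658, 0.5021]
tool_rot: [0.996, 0.088, 0.003, -0.0]
force: [0.7, -0.6, -0.5]
gripper_width: 0.122
grip_force: 58.7
```

Request:
step_arm(
  dp=[
    [2.6,3.2,0],
    [5.2,6.4,0],
    [7.8,9.6,0],
    [10.4,12.8,0],
    [13,16,0],
    [15.4,19.2,0],
    [17,21,0],
    [17,21,0],
  ],
  rotation=[
    [0,0,0],
    [0,0,0],
    [0,0,0],
    [0,0,0],
    [0,0,0],
    [0,0,0],
    [0,0,0],
    [0,0,0],
  ],
)

```text
t: 34.15
position: [0.6168, 0.0858, 0.4972]
tool_rot: [0.996, 0.086, -0.0, 0.001]
force: [-0.6, 0.7, -0.2]
gripper_width: 0.124
grip_force: 58.6
```

```bash
python3 - <<'E'
from h import *
shot('wrist')
s=state();print(s['t'],np.round(s['position'],4),psi(),s['gripper_width'])
place('x+',back=.165)
E
```

```text
34.2 [0.6156 0.0874 0.4975] 0.174153712224856 0.11853554025979215
dp [6.54, 7.43, 0.32] rot [0.001, -0.119, -0.003] rows 2.4
then z + 16.5
```

Request:
step_arm(
  dp=[
    [3,0,0],
    [6.5,1.5,0],
    [6.5,4,0],
    [6.5,7.4,0],
    [6.5,7.4,0.2],
    [6.5,7.4,0.2],
    [6.5,7.4,0.2],
    [6.5,7.4,0.2],
  ],
  rotation=[
    [0,-0.02,0],
    [0,-0.04,0],
    [0,-0.06,0],
    [0,-0.08,0],
    [0,-0.1,0],
    [0,-0.12,0],
    [0,-0.12,0],
    [0,-0.12,0],
  ],
)

```text
t: 34.87
position: [0.6908, 0.0291, 0.4974]
tool_rot: [0.994, 0.089, -0.059, 0.006]
force: [-0.1, -0.2, -0.4]
gripper_width: 0.125
grip_force: 58.7
```

```bash
python3 - <<'E'
from h import *
shot('wrist')
s=state();print(s['t'],np.round(s['position'],4),psi(),s['gripper_width'])
place('x+',back=.165);jarscan()
E
```

```text
34.9167 [0.6908 0.0291 0.4974] 0.17822073531884744 0.12279363291807242
dp [0.17, 0.38, 0.3] rot [0.001, -0.002, 0.001] rows 0.1
then z + 16.5
scene [([326.0, 166.0], 52), ([312.0, 210.0], 68), ([322.0, 215.0], 65), ([305.0, 217.0], 64)] side [([243.0, 192.0], 90), ([234.0, 197.0], 46)]
jar cap [0.6263 0.0086 0.1762] 0.0007
jar cap [0.6358 0.0335 0.1713] 0.0004
jar cap [ 0.639  -0.0075  0.1657] 0.0001
```

Request:
step_arm(
  dp=[
    [0.17,0.38,0],
    [0.17,0.38,1.2],
    [0.17,0.38,2.4],
    [0.17,0.38,3.6],
    [0.17,0.38,4.8],
    [0.17,0.38,6],
    [0.17,0.38,7.2],
    [0.17,0.38,8.4],
  ],
  rotation=[
    [0,0,0],
    [0,0,0],
    [0,0,0],
    [0,0,0],
    [0,0,0],
    [0,0,0],
    [0,0,0],
    [0,0,0],
  ],
)

```text
t: 35.68
position: [0.6838, 0.0225, 0.4127]
tool_rot: [0.994, 0.088, -0.059, 0.006]
force: [0.4, -0.1, -0.3]
gripper_width: 0.116
grip_force: 58.7
```

Request:
step_arm(
  dp=[
    [0,0,1.2],
    [0,0,2.4],
    [0,0,3.6],
    [0,0,4.8],
    [0,0,6],
    [0,0,7.2],
    [0,0,8.1],
    [0,0,8.1],
  ],
  rotation=[
    [0,0,0],
    [0,0,0],
    [0,0,0],
    [0,0,0],
    [0,0,0],
    [0,0,0],
    [0,0,0],
    [0,0,0],
  ],
)

```text
t: 36.35
position: [0.6741, 0.0206, 0.3303]
tool_rot: [0.994, 0.088, -0.061, 0.006]
force: [-0.5, -0.2, -0.2]
gripper_width: 0.121
grip_force: 58.7
```

Request:
step_arm(
  dp=[
    [0,0,0],
    [0,0,0],
    [0,0,0],
    [0,0,0],
    [0,0,0],
    [0,0,0],
    [0,0,0],
    [0,0,0],
  ],
  rotation=[
    [0,0,0],
    [0,0,0],
    [0,0,0],
    [0,0,0],
    [0,0,0],
    [0,0,0],
    [0,0,0],
    [0,0,0],
  ],
  claw=2.2,
)

```text
t: 37.02
position: [0.6744, 0.0207, 0.3328]
tool_rot: [0.994, 0.088, -0.059, 0.006]
force: [-0.5, -0.2, -0.2]
gripper_width: 0.261
grip_force: 0.1
```

Request:
step_arm(
  dp=[
    [0,0,-0.5],
    [0,0,-2],
    [0,0,-4],
    [0,0,-7],
    [0,0,-10],
    [0,0,-13],
    [0,0,-13],
    [0,0,-13],
  ],
  rotation=[
    [0,0,0],
    [0,0,0],
    [0,0,0],
    [0,0,0],
    [0,0,0],
    [0,0,0],
    [0,0,0],
    [0,0,0],
  ],
)

```text
t: 37.68
position: [0.6893, 0.0236, 0.4639]
tool_rot: [0.994, 0.088, -0.057, 0.006]
force: [-0.7, 0.5, -1.4]
gripper_width: 0.26
grip_force: 0.0
```

```bash
python3 - <<'E'
from h import *
shot('wrist')
s=state();print(s['t'],np.round(s['position'],4),s['force'],s['gripper_width'],s['joint_pos'])
jarscan()
# holder / tag / post measure
for c in('scene','side'):
  for n in('tag','tag_eye','holder','peg','post'):
    print(c,n,[(np.round(d['position'],1).tolist(),round(d['conf'],2)) for d in nets.spot_point(c,n)][:6])
a=vision.camera('side');e=vision.camera('scene')
cv2.imwrite('pics/m.png',np.vstack([cv2.resize(a[150:230,290:400],(793,300),interpolation=2),cv2.resize(e[150:270,110:290],(793,300),interpolation=2)])[:,:,::-1])
E
```

```text
37.7333 [0.6895 0.0235 0.4619] [ 0.13954459 -0.14215708 -1.03160183] 0.2579679076945226 [-0.016486    0.62740053  0.923128   -0.02399958  1.70732941  1.37564729]
scene [([319.0, 219.0], 129), ([306.0, 216.0], 91)] side [([241.0, 191.0], 88), ([232.0, 194.0], 91)]
jar cap [0.6494 0.0247 0.1704] 0.0002
jar cap [ 0.6405 -0.0052  0.1706] 0.0002
scene tag [([195.6, 214.0], 0.88), ([142.7, 229.4], 0.85), ([205.5, 190.2], 0.64), ([165.5, 214.3], 0.52), ([178.1, 196.3], 0.52)]
scene tag_eye [([196.4, 196.8], 0.97), ([202.6, 177.4], 0.72), ([134.3, 215.4], 0.72), ([159.7, 199.9], 0.68), ([173.3, 181.9], 0.65)]
scene holder [([196.9, 217.8], 0.58), ([401.7, 220.1], 0.39)]
scene peg [([175.7, 214.2], 0.68)]
scene post [([185.5, 248.1], 0.8)]
side tag [([343.8, 215.2], 0.8), ([301.0, 312.1], 0.71), ([354.9, 193.8], 0.65), ([369.2, 204.0], 0.58), ([378.1, 227.5], 0.4)]
side tag_eye [([352.4, 199.2], 0.69), ([356.0, 178.9], 0.64), ([384.7, 212.6], 0.49), ([212.6, 326.3], 0.49), ([368.5, 193.3], 0.46)]
side holder [([277.4, 201.0], 0.43)]
side peg [([318.5, 170.7], 0.79), ([298.8, 315.3], 0.42)]
side post [([315.7, 202.9], 0.74)]
```

```bash
python3 - <<'E'
from h import *
go([.53,-.31,.42],1.571)
p,e=tri([ray('scene',(196.4,196.8)),ray('side',(352.4,199.2))]);print('eye',p.round(4),e)
p,e=tri([ray('scene',(175.4,214.8)),ray('side',(318,171.5))]);print('peg',p.round(4),e)
p,e=tri([ray('scene',(185,248)),ray('side',(315.5,204))]);print('post',p.round(4),e)
E
```

```text
go dp [-20.92, 30.02, 6.75] rot [-0.082, 0.1, -1.392] rows>= 11.2
eye [ 0.456  -0.2978  0.0682] [np.float64(0.0022905832119263104), np.float64(0.0022905832119262115)]
peg [ 0.5856 -0.3212  0.1212] [np.float64(0.004896523587759789), np.float64(0.004896523587759766)]
post [ 0.5899 -0.319   0.0017] [np.float64(0.001835389647526145), np.float64(0.0018353896475259586)]
```

Request:
step_arm(
  dp=[
    [-2.2,3.2,0.7],
    [-4.4,6.4,1.4],
    [-6.6,9.6,2.1],
    [-8.8,12.8,2.8],
    [-11,16,3.6],
    [-13.2,19.2,4.3],
    [-15.4,22.4,5],
    [-17.4,25,5.6],
  ],
  rotation=[
    [-0.005,0.006,-0.087],
    [-0.01,0.012,-0.174],
    [-0.015,0.018,-0.26],
    [-0.02,0.025,-0.348],
    [-0.026,0.031,-0.435],
    [-0.031,0.037,-0.522],
    [-0.036,0.044,-0.61],
    [-0.041,0.05,-0.696],
  ],
)

```text
t: 39.1
position: [0.5555, -0.2563, 0.427]
tool_rot: [0.905, 0.425, -0.031, 0.003]
force: [0.8, -0.3, 0.4]
gripper_width: 0.259
grip_force: 0.0
```

```bash
python3 - <<'E'
from h import *
shot('wrist');s=state();print(np.round(s['position'],4));go([.53,-.31,.42],1.571)
E
```

```text
[ 0.5534 -0.2604  0.4263]
go dp [-5.27, 1.36, 0.92] rot [-0.042, 0.05, -0.688] rows>= 5.5
```

Request:
step_arm(
  dp=[
    [-1.5,0.3,0.2],
    [-3,0.7,0.5],
    [-5.27,1.36,0.9],
    [-5.27,1.36,0.9],
    [-5.27,1.36,0.9],
    [-5.27,1.36,0.9],
    [-5.27,1.36,0.9],
    [-5.27,1.36,0.9],
  ],
  rotation=[
    [-0.007,0.008,-0.11],
    [-0.014,0.016,-0.22],
    [-0.021,0.025,-0.34],
    [-0.028,0.033,-0.46],
    [-0.035,0.042,-0.57],
    [-0.042,0.05,-0.688],
    [-0.042,0.05,-0.688],
    [-0.042,0.05,-0.688],
  ],
  claw=5,
)

```text
t: 39.82
position: [0.5331, -0.3035, 0.4211]
tool_rot: [0.711, 0.703, 0.0, 0.001]
force: [-0.6, 0.2, -0.5]
gripper_width: 0.587
grip_force: 0.0
```

```bash
python3 - <<'E'
from h import *
s=state();print(s['t'],np.round(s['position'],4),psi())
C=cal('wrist');a=shot('wrist');cv2.imwrite('pics/n.png',cv2.resize(a[:,:,::-1],(800,600),interpolation=cv2.INTER_CUBIC));np.savez('C2.npz',*C)
for n in['tag','tag_eye','holder','peg','post']:
    for d in nets.spot_point('wrist',n)[:3]: print(n,np.round(d['position'],1),round(d['conf'],2),[atz('wrist',d['position'],z,C).round(4).tolist()[:2] for z in(0,.066,.125)])
E
```

```text
39.8167 [ 0.5331 -0.3035  0.4211] 1.5587132728965267
tag [211.8 253.2] 0.97 [[0.4493, -0.3989], [0.4635, -0.3686], [0.4762, -0.3415]]
tag [218.3 169.8] 0.77 [[0.4638, -0.2998], [0.4755, -0.2863], [0.486, -0.2742]]
tag [142.8 231.9] 0.76 [[0.3719, -0.3711], [0.3992, -0.3455], [0.4236, -0.3226]]
tag_eye [209.5 180.9] 0.94 [[0.4533, -0.312], [0.4668, -0.2964], [0.4788, -0.2825]]
tag_eye [129.4 246.8] 0.89 [[0.3537, -0.3895], [0.3841, -0.3608], [0.4112, -0.3351]]
tag_eye [272.5 325.2] 0.78 [[0.5187, -0.4995], [0.5211, -0.4521], [0.5232, -0.4098]]
holder [215.3 164. ] 0.88 [[0.4609, -0.2934], [0.4731, -0.281], [0.484, -0.2698]]
peg [348.2 219.5] 0.67 [[0.6077, -0.3589], [0.595, -0.3354], [0.5837, -0.3143]]
post [329.9 180.6] 0.88 [[0.5855, -0.3133], [0.5766, -0.2975], [0.5686, -0.2834]]
```

View pics/n.png

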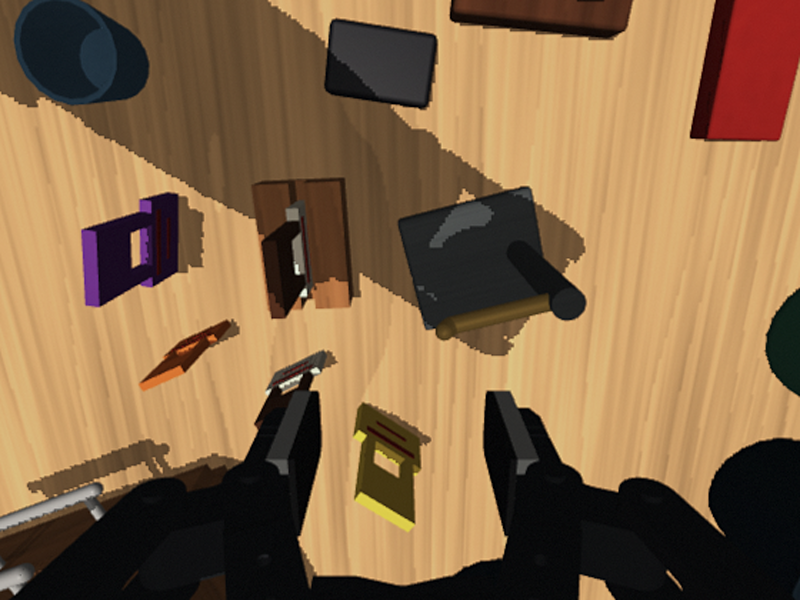

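```bash
python3 - <<'E'
from h import *
z=np.load('C2.npz');C=[z[k] for k in z.files]
f=lambda u,v,h:atz('wrist',(u*.7,v*.7),h,C).round(4)[:2]
ang=lambda a,b:np.arctan2(*(b-a)[::-1])
a,b=f(351,306,.032),f(345,178,.032);print('holder right edge',a,b,np.linalg.norm(a-b),ang(a,b)-np.pi/2)
a2=f(253,184,.032);print('hold top edge',a2,b,np.linalg.norm(a2-b),ang(a2,b))
a,b=f(272,317,.118),f(264,238,.118);print('tab top left edge',a,b,np.linalg.norm(a-b),ang(a,b)-np.pi/2)
u=f(568,303,.135);t=f(445,330,.130);print('upright',u,'tip',t,np.linalg.norm(u-t),'yaw',ang(t,u))
c=[f(398,220,.012),f(527,187,.012),f(428,328,.012)];print('foot',c,'yaw',ang(c[0],c[1]),'ctr',(c[1]+c[2])/2)
E
```

```text
holder right edge [ 0.4947 -0.3403] [ 0.4947 -0.2496] 0.0907 0.0
hold top edge [ 0.4325 -0.2528] [ 0.4947 -0.2496] 0.06228226071683652 0.051401627561463034
tab top left edge [ 0.4597 -0.3173] [ 0.4596 -0.2728] 0.044500112359408754 0.002247187228574976
upright [ 0.618  -0.3054] tip [ 0.555  -0.3216] 0.0650495195985335 yaw 0.25168997175818686
foot [array([ 0.5297, -0.2815]), array([ 0.622 , -0.2591]), array([ 0.5518, -0.3659])] yaw 0.23808398177625964 ctr [ 0.5869 -0.3125]
```

```bash
python3 - <<'E'
from h import *
s=state();print(np.round(s['position'],4))
tgt([.4637,-.295,.105],1.58)
E
```

```text
[ 0.5331 -0.3035  0.421 ]
dp [0.79, -6.97, 16.1] rot [0.001, 0.0, -0.019] rows 4.2
```

Request:
step_arm(
  dp=[
    [0.4,-3.5,0],
    [0.79,-6.97,0],
    [0.79,-6.97,2],
    [0.79,-6.97,5],
    [0.79,-6.97,8],
    [0.79,-6.97,10],
    [0.79,-6.97,10],
    [0.79,-6.97,10],
  ],
  rotation=[
    [0,0,-0.019],
    [0,0,-0.019],
    [0,0,-0.019],
    [0,0,-0.019],
    [0,0,-0.019],
    [0,0,-0.019],
    [0,0,-0.019],
    [0,0,-0.019],
  ],
  claw=4,
)

```text
t: 40.78
position: [0.4637, -0.2952, 0.321]
tool_rot: [0.703, 0.711, 0.0, -0.0]
force: [0.0, 0.5, 0.6]
gripper_width: 0.464
grip_force: 0.0
```

```bash
python3 - <<'E'
from h import *
s=state();print(s['t'],np.round(s['position'],4),psi())
C=cal('wrist');a=shot('wrist','o.png');np.savez('C3.npz',*C)
tgt([.4637,-.295,.105],1.58)
for d in nets.spot_point('wrist','tag_eye')[:2]: print(np.round(d['position'],1),round(d['conf'],2),atz('wrist',d['position'],.066,C).round(4))
E
```

```text
40.7833 [ 0.4637 -0.2952  0.321 ] 1.5809873822812723
dp [0.04, -0.03, 6.22] rot [0.002, 0.001, 0.001] rows 1.5
[350.5 409.6] 0.97 [ 0.519  -0.4501  0.066 ]
[126.6 210.1] 0.91 [ 0.3623 -0.2851  0.066 ]
```

View pics/o.png

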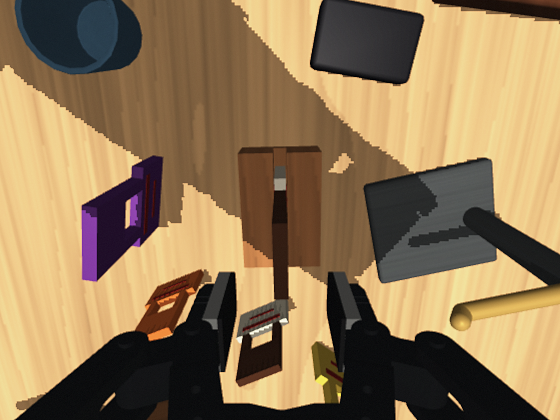

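Request:
step_arm(
  dp=[
    [0,0,1],
    [0,0,2.5],
    [0,0,4],
    [0,0,5.3],
    [0,0,6.2],
    [0,0,6.2],
    [0,0,6.2],
    [0,0,6.2],
  ],
  rotation=[
    [0,0,0],
    [0,0,0],
    [0,0,0],
    [0,0,0],
    [0,0,0],
    [0,0,0],
    [0,0,0],
    [0,0,0],
  ],
)

```text
t: 41.55
position: [0.4639, -0.2953, 0.2599]
tool_rot: [0.703, 0.711, 0.0, 0.001]
force: [0.3, -0.5, 0.8]
gripper_width: 0.472
grip_force: 0.0
```

Request:
step_arm(
  dp=[
    [0,0,0],
    [0,0,0],
    [0,0,0],
    [0,0,0],
    [0,0,0],
    [0,0,0],
    [0,0,0],
    [0,0,0],
  ],
  rotation=[
    [0,0,0],
    [0,0,0],
    [0,0,0],
    [0,0,0],
    [0,0,0],
    [0,0,0],
    [0,0,0],
    [0,0,0],
  ],
  claw=0,
)

```text
t: 42.22
position: [0.4637, -0.2953, 0.2596]
tool_rot: [0.703, 0.711, 0.0, 0.001]
force: [-2.5, -0.1, 5.8]
gripper_width: 0.084
grip_force: 59.2
```

Request:
step_arm(
  dp=[
    [0,0,-0.5],
    [0,0,-1.5],
    [0,0,-3],
    [0,0,-5],
    [0,0,-6.5],
    [0,0,-7.5],
    [0,0,-7.5],
    [0,0,-7.5],
  ],
  rotation=[
    [0,0,0],
    [0,0,0],
    [0,0,0],
    [0,0,0],
    [0,0,0],
    [0,0,0],
    [0,0,0],
    [0,0,0],
  ],
)

```text
t: 42.88
position: [0.4635, -0.295, 0.3341]
tool_rot: [0.703, 0.711, 0.0, 0.001]
force: [1.2, 0.5, -1.1]
gripper_width: 0.083
grip_force: 58.5
```

```bash
python3 - <<'E'
from h import *
shot('wrist')
s=state();print(s['t'],np.round(s['position'],4),psi(),s['gripper_width'],s['grip_force'])
# eye centre is .039 below grasp point (tag z .097 vs .058)
c=np.array([.587,-.3128]);ux=np.array([.970,.243])
for x in(-.065,-.008): 
    g=c+ux*x; tgt([g[0],g[1],.128+.039],np.pi/2+.245)
a=vision.camera('side');b=vision.camera('wrist')
for n in('tag_eye','peg'):
  for c in('side','wrist','scene'):
    if c=='scene':vision.camera(c)
    print(n,c,[(np.round(d['position'],1).tolist(),round(d['conf'],2)) for d in nets.spot_point(c,n)][:4])
E
```

```text
42.9333 [ 0.4634 -0.295   0.3333] 1.5815289036228937 0.08407086825610513 58.46022427082062
dp [-3.42, 6.02, 1.14] rot [0.001, -0.0, -0.234] rows 1.9
dp [-2.1, 11.56, 1.14] rot [0.001, -0.0, -0.234] rows 2.8
tag_eye side [([371.5, 192.0], 0.7), ([355.1, 177.5], 0.59), ([352.0, 180.4], 0.56), ([381.8, 214.5], 0.47)]
tag_eye wrist [([135.0, 208.8], 0.72), ([170.3, 300.8], 0.58)]
tag_eye scene [([136.4, 216.6], 0.85), ([203.6, 177.4], 0.7), ([162.1, 202.0], 0.67), ([194.1, 177.6], 0.6)]
peg side [([317.5, 173.0], 0.82), ([238.6, 202.7], 0.39)]
peg wrist [([503.0, 288.9], 0.92), ([117.9, 33.7], 0.27)]
peg scene [([178.7, 216.5], 0.98), ([244.9, 181.4], 0.53)]
```

Request:
step_arm(
  dp=[
    [-0.8,1.5,0],
    [-1.7,3,0],
    [-2.6,4.5,0],
    [-3.42,6.02,0],
    [-3.42,6.02,0.6],
    [-3.42,6.02,1.14],
    [-3.42,6.02,1.14],
    [-3.42,6.02,1.14],
  ],
  rotation=[
    [0,0,-0.06],
    [0,0,-0.12],
    [0,0,-0.18],
    [0,0,-0.234],
    [0,0,-0.234],
    [0,0,-0.234],
    [0,0,-0.234],
    [0,0,-0.234],
  ],
)

```text
t: 44.1
position: [0.5236, -0.3284, 0.3221]
tool_rot: [0.616, 0.788, 0.0, -0.0]
force: [-0.3, 0.2, 0.3]
gripper_width: 0.084
grip_force: 58.6
```

```bash
python3 - <<'E'
from h import *
shot('wrist')
s=state();print(s['t'],np.round(s['position'],4),psi())
c=np.array([.587,-.3128]);ux=np.array([.970,.243])
g=c+ux*-.008; tgt([g[0],g[1],.128+.039],np.pi/2+.245)
b=shot('wrist');a=shot('side');e=shot('scene');np.savez('last.npz',a=a,b=b,e=e)
# model predictions
cx=lambda x,y,z:np.r_[c+ux*x+np.array([-ux[1],ux[0]])*y,z]
for n in('side','wrist','scene'):print(n,'tip',proj(n,cx(-.037,0,.13)).round(1),'base',proj(n,cx(.02,0,.125)).round(1),'eye',proj(n,cx(-.065,0,.128)).round(1))
cr=lambda im,x,y,w:cv2.resize(im[y:y+int(w*.75),x:x+w],(400,300),interpolation=cv2.INTER_CUBIC)
cv2.imwrite('pics/p.png',np.vstack([np.hstack([cr(b,0,0,560),cr(a,290,150,90)]),np.hstack([cr(e,140,165,100),cr(e,270,150,100)])])[:,:,::-1])
E
```

```text
44.15 [ 0.5237 -0.3285  0.3227] 1.814765658163352
dp [-0.01, 5.72, 0.07] rot [0.001, 0.0, -0.001] rows 1.4
side tip [329.1 170.5] base [311.3 169.2] eye [338.  172.5]
wrist tip [339.3 269.9] base [449.9 265.1] eye [282.8 268.1]
scene tip [178.  204.1] base [180.5 221.2] eye [177.1 197.4]
```

View pics/p.png

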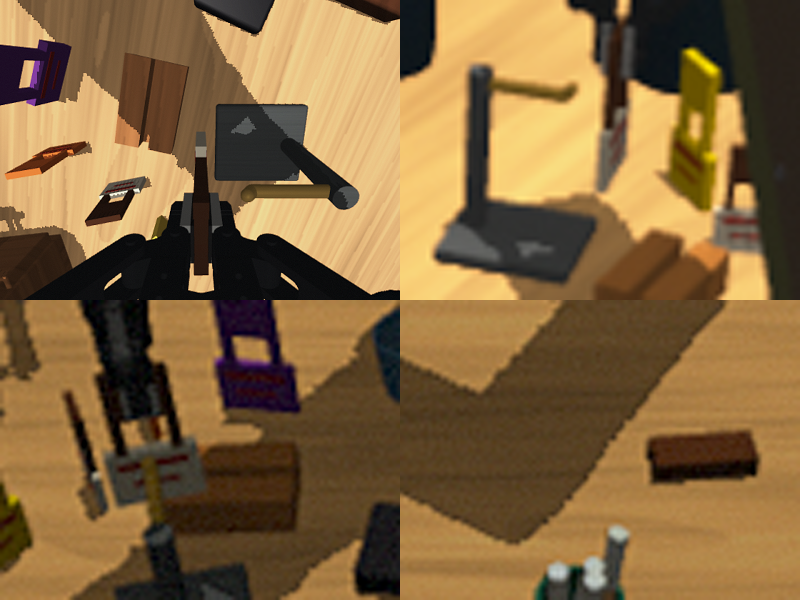

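Request:
step_arm(
  dp=[
    [0,0.8,0.07],
    [0,1.6,0.07],
    [0,2.4,0.07],
    [0,3.2,0.07],
    [0,4,0.07],
    [0,4.8,0.07],
    [0,5.6,0.07],
    [0,5.6,0.07],
  ],
  rotation=[
    [0,0,0],
    [0,0,0],
    [0,0,0],
    [0,0,0],
    [0,0,0],
    [0,0,0],
    [0,0,0],
    [0,0,0],
  ],
)

```text
t: 44.97
position: [0.5798, -0.3145, 0.3217]
tool_rot: [0.615, 0.788, 0.0, 0.001]
force: [0.1, 1.0, -0.7]
gripper_width: 0.081
grip_force: 58.6
```

```bash
python3 - <<'E'
from h import *
shot('wrist')
s=state();print(s['t'],np.round(s['position'],4),psi(),s['force'],s['gripper_width'])
E
```

```text
45.0167 [ 0.5791 -0.3148  0.3217] 1.8162607329938876 [ 0.24332415  0.03356659 -0.79271854] 0.083149054919369
```

Request:
step_arm(
  dp=[
    [0,0,0.2],
    [0,0,0.4],
    [0,0,0.6],
    [0,0,0.8],
    [0,0,0.9],
    [0,0,0.95],
    [0,0,0.95],
    [0,0,0.95],
  ],
  rotation=[
    [0,0,0],
    [0,0,0],
    [0,0,0],
    [0,0,0],
    [0,0,0],
    [0,0,0],
    [0,0,0],
    [0,0,0],
  ],
)

```text
t: 45.68
position: [0.5785, -0.3151, 0.3126]
tool_rot: [0.616, 0.788, 0.0, 0.001]
force: [-0.0, 0.3, -0.1]
gripper_width: 0.085
grip_force: 58.6
```

Request:
step_arm(
  dp=[
    [0,0,0.05],
    [0,0,0.1],
    [0,0,0.15],
    [0,0,0.2],
    [0,0,0.2],
    [0,0,0.2],
    [0,0,0.2],
    [0,0,0.2],
  ],
  rotation=[
    [0,0,0],
    [0,0,0],
    [0,0,0],
    [0,0,0],
    [0,0,0],
    [0,0,0],
    [0,0,0],
    [0,0,0],
  ],
)

```text
t: 46.35
position: [0.5785, -0.3151, 0.3105]
tool_rot: [0.616, 0.788, 0.0, 0.001]
force: [-0.3, 0.6, -1.6]
gripper_width: 0.084
grip_force: 58.6
```

Request:
step_arm(
  dp=[
    [0,0,0.05],
    [0,0,0.1],
    [0,0,0.15],
    [0,0,0.15],
    [0,0,0.15],
    [0,0,0.15],
    [0,0,0.15],
    [0,0,0.15],
  ],
  rotation=[
    [0,0,0],
    [0,0,0],
    [0,0,0],
    [0,0,0],
    [0,0,0],
    [0,0,0],
    [0,0,0],
    [0,0,0],
  ],
)

```text
t: 47.02
position: [0.5785, -0.3151, 0.3094]
tool_rot: [0.616, 0.788, 0.0, 0.001]
force: [-2.1, 1.2, 4.4]
gripper_width: 0.081
grip_force: 59.4
```

```bash
python3 - <<'E'
from h import *
shot('wrist')
s=state();print(s['t'],np.round(s['position'],4),np.round(s['force'],2),np.round(s['torque'],3),s['gripper_width'])
a=shot('side');C=cal('side')
h=cv2.cvtColor(a,cv2.COLOR_RGB2HSV)[150:200,295:350].astype(int)
for r in range(8,30): print(r+150,''.join('B' if p[1]>130 and 18<p[0]<35 and p[2]>60 else 'w' if p[1]<70 and p[2]>110 else 'd' if p[2]<60 else '.' for p in h[r]))
b=shot('wrist');print([(np.round(d['position'],1).tolist(),round(d['conf'],2)) for n in('tag_eye','peg') for d in nets.spot_point('wrist',n)][:4])
E
```

```text
47.0667 [ 0.5785 -0.3151  0.3094] [-1.66  1.41  5.31] [0.155 0.314 0.028] 0.08161816441143074
158 ddd.BBBBBBB..........d..ddd..ddd.BBBBBBBBBBBB..dddddddd
159 ddd.BBBBB..........B.d..d.d..ddd.BBBBBBBBBBBB..dddddddd
160 dd..BBB...........B..d..ddd..ddd.BBBBBBBBBBB...dddddddd
161 dd..BB...............d..ddd..dd..BBBBBBBBBB...ddddddddd
162 dd...................d.dddd..dd..BBBBBBBBB....ddddddddd
163 dd...................d.dddd..dd..BB.BBBBBB....ddddddddd
164 d...B.............B..d.dddd.ddd..B.BBBBBBB....ddddddddd
165 ............dd...BBB...dddd.ddd..BBBBBBBBBB....dddddddd
166 ...........dddd..BBB...ddd...d..BBBBBBBBB......dddddddd
167 ...........ddddB........dd......BBBBBBBBBBB.....ddddddd
168 ...........ddddBBBBBB...ddd...BB...BBBBBBB..BB...dddddd
169 ...........ddddBBBBBBBB.dd.BB....BB.BBB....BBBBB....ddd
170 ...........dddd....BBBBdddBBBBBBBB.BBB...BBBBBBBBBB....
171 ...........dddd.........ddBBBBBBBB.B...BBBBBBBBB..BBB..
172 ........B..dddd..BBBB...dd.....B..B....BBBBBBBB...BBBBB
173 ......BBB..dddd..BBBBB..dddd..BBB....BBBBBBBB....BBBBBB
174 ....BBBBB..dddd..BBBBB..dddd........BBBBBBB.....BBBBBBB
175 ...BBBBBB..dddd..BBBBB..d..........BBBBBBB.....BBBBBBBB
176 .BBBBBBBB..dddd..BBBB...d.ww.B...BBBBBBBB......BBBBBBBB
177 BBBBBBBBB..dddd..BB..B.dd.w..B..BBBBBBB......BBBBBBBBBB
178 BBBBBBBBB..dddd.B...BB.dd....BBBBBBBBB.....BBBBBBBBBBBB
179 BBBBBBBBB..dddd.B..BBB.dd.....BBBBBB.......BBBBBBBBBBBB
[([78.9, 285.5], 0.81), ([163.5, 380.5], 0.57), ([296.1, 279.4], 0.96), ([279.8, 228.3], 0.75)]
```

Request:
step_arm(
  dp=[
    [0,0,0],
    [0,0,0],
    [0,0,0],
    [0,0,0],
    [0,0,0],
    [0,0,0],
    [0,0,0],
    [0,0,0],
  ],
  rotation=[
    [0,0,0],
    [0,0,0],
    [0,0,0],
    [0,0,0],
    [0,0,0],
    [0,0,0],
    [0,0,0],
    [0,0,0],
  ],
  claw=2.4,
)

```text
t: 47.93
position: [0.5785, -0.3151, 0.309]
tool_rot: [0.616, 0.788, 0.0, 0.001]
force: [0.1, -0.2, 0.1]
gripper_width: 0.282
grip_force: 0.0
```

Request:
step_arm(
  dp=[
    [0,0,-0.5],
    [0,0,-1.5],
    [0,0,-3],
    [0,0,-5],
    [0,0,-7],
    [0,0,-9],
    [0,0,-10],
    [0,0,-10],
  ],
  rotation=[
    [0,0,0],
    [0,0,0],
    [0,0,0],
    [0,0,0],
    [0,0,0],
    [0,0,0],
    [0,0,0],
    [0,0,0],
  ],
)

```text
t: 48.6
position: [0.5783, -0.315, 0.4123]
tool_rot: [0.616, 0.788, 0.0, 0.003]
force: [0.4, -0.3, 0.5]
gripper_width: 0.278
grip_force: 0.0
```

```bash
python3 - <<'E'
from h import *
shot('wrist')
s=state();print(s['t'],np.round(s['position'],4),psi(),np.round(s['force'],2),s['gripper_width'])
for n in('side','scene','wrist'):
    vision.camera(n)
    print(n,'expect eye',proj(n,[.579,-.315,.116]).round(1),[(np.round(d['position'],1).tolist(),round(d['conf'],2)) for d in nets.spot_point(n,'tag_eye')])
    print(n,'knob',[(np.round(d['position'],1).tolist(),round(d['conf'],2)) for d in nets.spot_point(n,'switch_tip')][:2])
im=vision.camera('scene').astype(int)
m=((im[:,:,0]>90)&(im[:,:,1]<50)&(im[:,:,2]<60)).astype(np.uint8);k,l,st,ce=cv2.connectedComponentsWithStats(m);print([(ce[i].round(1),st[i,4]) for i in range(1,k) if st[i,4]>15])
im=vision.camera('side').astype(int)
m=((im[:,:,0]>90)&(im[:,:,1]<50)&(im[:,:,2]<60)).astype(np.uint8);k,l,st,ce=cv2.connectedComponentsWithStats(m);print([(ce[i].round(1),st[i,4]) for i in range(1,k) if st[i,4]>15])
jarscan()
E
```

```text
48.65 [ 0.5783 -0.315   0.4101] 1.8155017211696554 [ 0.58 -0.46 -0.85] 0.2802850579360082
side expect eye [319.9 173.2] [([322.3, 174.0], 0.71), ([369.6, 192.4], 0.63), ([353.6, 179.0], 0.63), ([314.4, 228.5], 0.57)]
side knob [([214.1, 326.6], 0.54), ([279.0, 198.5], 0.49)]
scene expect eye [180.  215.8] [([135.4, 214.9], 0.61), ([183.4, 213.4], 0.6), ([161.5, 202.3], 0.58), ([174.9, 185.4], 0.41)]
scene knob [([257.7, 229.4], 0.53)]
wrist expect eye [283.4 209.3] [([34.7, 99.2], 0.81), ([131.3, 236.4], 0.72), ([192.2, 308.3], 0.64), ([58.7, 190.7], 0.62)]
wrist knob []
[(array([259.1, 226.2]), np.int32(47)), (array([236.3, 299.9]), np.int32(863))]
[(array([251.9, 200. ]), np.int32(164)), (array([277. , 201.8]), np.int32(44))]
scene [([319.0, 220.0], 140), ([309.0, 222.0], 63)] side [([232.0, 193.0], 154)]
jar cap [0.6515 0.0234 0.1729] 0.0023
jar cap [0.6593 0.0052 0.1666] 0.0046
```

```bash
python3 - <<'E'
from h import *
s=state();print(s['t'],np.round(s['position'],4))
tgt([.550,-.110,.245],1.464)
for n in('side','scene'):
    for k,p in(('jar_mouth',[.639,.016,.148]),('jar',[.639,.016,.03])): print(n,k,proj(n,p).round(1),[(np.round(d['position'],1).tolist(),round(d['conf'],2)) for d in nets.spot_point(n,k)][:2])
    print(n,'knob off',proj(n,[.601,-.1155,.096]).round(1),'on',proj(n,[.6485,-.1206,.096]).round(1))
E
```

```text
49.3 [ 0.5784 -0.3151  0.4089]
dp [20.59, 2.22, 0.88] rot [0.001, 0.0, 0.352] rows 5.0
side jar_mouth [237.2 201.6] [([235.4, 202.7], 0.87)]
side jar [239.1 239. ] [([240.9, 238.0], 0.71)]
side knob off [277.6 202.7] on [265.2 197.4]
scene jar_mouth [314.3 222.4] [([313.4, 254.6], 0.52)]
scene jar [312.1 254.2] [([312.0, 254.4], 0.93), ([197.9, 216.7], 0.57)]
scene knob off [259.7 226.5] on [257.2 240.9]
```

Request:
step_arm(
  dp=[
    [3.4,0.4,0.1],
    [6.8,0.8,0.3],
    [10.2,1.2,0.5],
    [13.6,1.6,0.7],
    [17,2,0.9],
    [20.6,2.2,0.9],
    [20.6,2.2,0.9],
    [20.6,2.2,0.9],
  ],
  rotation=[
    [0,0,0.06],
    [0,0,0.12],
    [0,0,0.18],
    [0,0,0.24],
    [0,0,0.3],
    [0,0,0.352],
    [0,0,0.352],
    [0,0,0.352],
  ],
  claw=0,
)

```text
t: 50.17
position: [0.5497, -0.1085, 0.4004]
tool_rot: [0.743, 0.669, 0.001, 0.001]
force: [-0.8, -0.7, -0.1]
gripper_width: -0.003
grip_force: 0.0
```

```bash
python3 - <<'E'
from h import *
shot('wrist')
s=state();print(s['t'],np.round(s['position'],4),psi(),s['gripper_width'])
tgt([.550,-.110,.101],1.464)
im=shot('wrist').astype(int);C=cal('wrist')
m=((im[:,:,0]>90)&(im[:,:,1]<50)&(im[:,:,2]<60)).astype(np.uint8);k,l,st,ce=cv2.connectedComponentsWithStats(m)
print([(ce[i].round(1),st[i,4],atz('wrist',ce[i],.096,C).round(4)) for i in range(1,k) if st[i,4]>40])
jarscan();vision.camera('side');print([(np.round(d['position'],1).tolist(),round(d['conf'],2)) for d in nets.spot_point('side','tag_eye')])
E
```

```text
50.2167 [ 0.5499 -0.1096  0.4002] 1.4651085109627138 -0.001274021547100411
dp [-0.03, -0.01, 14.42] rot [0.002, 0.0, 0.001] rows 3.5
[(array([499.9, 212.3]), np.int32(5434), array([ 0.7203, -0.1358,  0.096 ])), (array([352.2, 207.6]), np.int32(388), array([ 0.6042, -0.1194,  0.096 ]))]
scene [([319.0, 219.0], 140), ([309.0, 222.0], 58)] side [([232.0, 193.0], 157)]
jar cap [0.651  0.024  0.1729] 0.0021
jar cap [0.659  0.0055 0.1664] 0.0048
[([356.1, 179.2], 0.76), ([322.7, 175.8], 0.65), ([383.5, 215.2], 0.56), ([369.3, 188.8], 0.53), ([390.1, 205.3], 0.48), ([251.2, 240.0], 0.44)]
```

Request:
step_arm(
  dp=[
    [-0.3,0,2.5],
    [-0.3,0,5],
    [-0.3,0,7.5],
    [-0.3,0,10],
    [-0.3,0,12.5],
    [-0.3,0,14],
    [-0.3,0,14.4],
    [-0.3,0,14.4],
  ],
  rotation=[
    [0,0,0],
    [0,0,0],
    [0,0,0],
    [0,0,0],
    [0,0,0],
    [0,0,0],
    [0,0,0],
    [0,0,0],
  ],
)

```text
t: 51.13
position: [0.5496, -0.1134, 0.255]
tool_rot: [0.744, 0.668, -0.0, -0.0]
force: [-0.5, -0.8, 0.1]
gripper_width: 0.001
grip_force: 0.0
```

Request:
step_arm(
  dp=[
    [0,0.5,0],
    [0,1.2,0],
    [0,2,0],
    [0,2.8,0],
    [0,3.6,0],
    [0,4.4,0],
    [0,5.2,0],
    [0,5.6,0],
  ],
  rotation=[
    [0,0,0],
    [0,0,0],
    [0,0,0],
    [0,0,0],
    [0,0,0],
    [0,0,0],
    [0,0,0],
    [0,0,0],
  ],
)

```text
t: 51.8
position: [0.6064, -0.119, 0.2561]
tool_rot: [0.744, 0.668, 0.0, 0.001]
force: [-0.9, -0.3, 2.5]
gripper_width: -0.001
grip_force: 0.7
```

```bash
cat >> h.py <<'E'
def knob():
    r=[]
    for n in('scene','side'):
        im=shot(n).astype(int);m=((im[:,:,0]>80)&(im[:,:,1]<50)&(im[:,:,2]<60)).astype(np.uint8);k,l,st,ce=cv2.connectedComponentsWithStats(m)
        r.append([(ce[i],st[i,4]) for i in range(1,k) if 10<st[i,4]<120 and abs(ce[i][1]-(232 if n=='scene' else 200))<25])
    print([(a[0].round(1).tolist(),int(a[1])) for q in r for a in q])
    if r[0] and r[1]: print('knob',[x for x in tri([ray('scene',r[0][0][0]),ray('side',r[1][0][0])])])
E
python3 - <<'E'
from h import *
knob()
s=state();print(s['t'],np.round(s['position'],4),np.round(s['force'],2))
E
```

```text
[([256.8, 233.4], 21), ([268.9, 197.1], 41)]
knob [array([ 0.63274199, -0.11999066,  0.1035053 ]), [np.float64(0.002075766570085187), np.float64(0.0020757665700852487)]]
51.9 [ 0.606  -0.1189  0.2558] [-0.56  0.65 -0.43]
```

Request:
step_arm(
  dp=[
    [0,0.3,0],
    [0,0.6,0],
    [0,0.9,0],
    [0,1.2,0],
    [0,1.5,0],
    [0,1.5,0],
    [0,1.5,0],
    [0,1.5,0],
  ],
  rotation=[
    [0,0,0],
    [0,0,0],
    [0,0,0],
    [0,0,0],
    [0,0,0],
    [0,0,0],
    [0,0,0],
    [0,0,0],
  ],
)

```text
t: 52.57
position: [0.6203, -0.1205, 0.2561]
tool_rot: [0.744, 0.668, 0.0, 0.001]
force: [0.5, 0.7, 0.0]
gripper_width: 0.0
grip_force: 0.0
```

```bash
python3 - <<'E'
from h import *
knob()
s=state();print(s['t'],np.round(s['position'],4),np.round(s['force'],2))
E
```

```text
[([256.2, 238.8], 23)]
52.6667 [ 0.6202 -0.1205  0.2561] [ 0.07 -0.71  0.69]
```

Request:
step_arm(
  dp=[
    [0,0.1,0],
    [0,0.2,0],
    [0,0.3,0],
    [0,0.4,0],
    [0,0.4,0],
    [0,0.4,0],
    [0,0.4,0],
    [0,0.4,0],
  ],
  rotation=[
    [0,0,0],
    [0,0,0],
    [0,0,0],
    [0,0,0],
    [0,0,0],
    [0,0,0],
    [0,0,0],
    [0,0,0],
  ],
)

```text
t: 53.33
position: [0.6235, -0.1209, 0.2556]
tool_rot: [0.744, 0.668, -0.001, -0.001]
force: [-15.0, 1.2, 5.3]
gripper_width: 0.002
grip_force: 7.4
```

Request:
step_arm(
  dp=[
    [0,-0.5,0],
    [0,-1.5,0],
    [0,-3,0],
    [0,-3,-2],
    [0,-3,-5],
    [0,-3,-8],
    [0,-3,-12],
    [0,-3,-14],
  ],
  rotation=[
    [0,0,0],
    [0,0,0],
    [0,0,0],
    [0,0,0],
    [0,0,0],
    [0,0,0],
    [0,0,0],
    [0,0,0],
  ],
)

```text
t: 54.0
position: [0.5941, -0.1176, 0.4008]
tool_rot: [0.744, 0.668, 0.002, 0.003]
force: [-0.4, 0.1, 0.7]
gripper_width: -0.002
grip_force: 0.0
```

```bash
python3 - <<'E'
from h import *
knob();jarscan()
s=state();print(s['t'],np.round(s['position'],4),np.round(s['force'],2))
for n in('side','scene'):
    print(n,'expect',proj(n,[.579,-.315,.116]).round(1),[(np.round(d['position'],1).tolist(),round(d['conf'],2)) for d in nets.spot_point(n,'tag_eye')])
    print([(np.round(d['position'],1).tolist(),round(d['conf'],2)) for d in nets.spot_point(n,'jar')][:1])
E
```

```text
[([255.7, 239.6], 21), ([380.0, 220.5], 14)]
knob [array([ 0.41913558, -0.20311961, -0.0181791 ]), [np.float64(0.11525081729208375), np.float64(0.11525081729208372)]]
scene [([319.0, 220.0], 142), ([309.0, 222.0], 55)] side [([232.0, 193.0], 158)]
jar cap [0.6515 0.0237 0.1727] 0.0022
jar cap [0.6589 0.0058 0.1666] 0.0047
54.2 [ 0.5941 -0.1177  0.3959] [-0.59 -0.77 -0.71]
side expect [319.9 173.2] [([354.1, 177.5], 0.67), ([320.4, 176.3], 0.64), ([368.3, 190.7], 0.54), ([317.9, 170.9], 0.52), ([382.0, 215.2], 0.48)]
[([239.7, 239.9], 0.9)]
scene expect [180.  215.8] [([135.5, 216.3], 0.91), ([180.7, 216.7], 0.81), ([201.9, 178.6], 0.77), ([160.6, 199.3], 0.45), ([172.8, 182.0], 0.44)]
[([309.1, 255.4], 0.83)]
```

```bash
python3 -c "
from rig import close_job;print(close_job())"
```

```text
the job is handed in; nothing more can be done
None
```

I handed the job in at about 54 s with every step carried out: the jar is seated over both pegs, all four brushes from the rack stand in it, the sign hangs on the peg, and the switch is pushed to its end stop. The judge's verdict was not returned, so my confirmation is from the camera checks and force readings only.

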